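Cover the breakfast pots and the butter

TASK

Breakfast is over: put every lid back on the pot it fits, each seated flat on the rim, and the butter cover back on the butter dish, inside its rim, so that everything is closed. Set the stoneware down gently without dropping it, and leave the pots, the dish and the jam jar standing where they are.

Things in the scene. Friction and masses are not known exactly. Their poses are not given: they have to be found in the camera images.
- large_pot: Large round open stoneware pot, cream with a brown band near the foot, holding biscuits; 124 mm outside diameter, 100 mm tall to the flat rim, 5 mm wall, mouth 114 mm across, contents well below the rim. Loose, stands upright on the table. Origin: centre of its underside, z up.
- medium_pot: Medium round open stoneware pot, cream with a brown band near the foot, holding walnuts; 104 mm outside diameter, 80 mm tall to the flat rim, 5 mm wall, mouth 94 mm across, contents well below the rim. Loose, stands upright on the table. Origin: centre of its underside, z up.
- small_pot: Small round open stoneware pot, cream with a brown band near the foot, holding sugar cubes; 84 mm outside diameter, 60 mm tall to the flat rim, 5 mm wall, mouth 74 mm across, contents well below the rim. Loose, stands upright on the table. Origin: centre of its underside, z up.
- large_lid: Large round lid of the large pot, cream, brown edge and knob. Underneath a plug 10 mm deep, tapering from 106 to 96 mm diameter; then a plate 126 mm across, 6 mm thick; then a central knob, 24 mm diameter, 16 to 44 mm above the origin. Loose, starts plug down on the table. Origin: centre of the plug's underside, z up; seated, the plate lies on the rim and the origin is 90 mm above the pot's.
- medium_lid: Medium round lid of the medium pot, cream, brown edge and knob. Underneath a plug 10 mm deep, tapering from 86 to 76 mm diameter; then a plate 106 mm across, 6 mm thick; then a central knob, 24 mm diameter, 16 to 44 mm above the origin. Loose, starts plug down on the table. Origin: centre of the plug's underside, z up; seated, the plate lies on the rim and the origin is 70 mm above the pot's.
- small_lid: Small round lid of the small pot, cream, brown edge and knob. Underneath a plug 10 mm deep, tapering from 66 to 56 mm diameter; then a plate 86 mm across, 6 mm thick; then a central knob, 24 mm diameter, 16 to 44 mm above the origin. Loose, starts plug down on the table. Origin: centre of the plug's underside, z up; seated, the plate lies on the rim and the origin is 50 mm above the pot's.
- butter_dish: Butter dish base: cream tray, brown rim, 164 mm (its x) by 108 mm (its y); floor 6 mm above the table, inside the rim 156 x 100 mm, rim 4 mm thick, 12 mm tall. A fixed butter block, 62 (x) x 46 mm, top 36 mm up, its centre 10 mm to -x of the middle. Loose, flat on the table. Origin: centre of its underside, z up.
- butter_cover: Butter dish cover: cream box open below, 132 (its x) by 80 mm (its y), walls 4 mm, 50 mm tall, with a central brown handle ridge, 50 mm along x, 14 mm thick, 50 to 78 mm above the origin. Loose, starts opening down. Origin: centre of its underside, z up. In place: on the dish's floor inside the rim, origin 6 mm above the dish's, long sides parallel, either way round.
- jam_jar: Closed jam jar (bystander), dark red with a paper label and a brass lid, 72 mm diameter, 95 mm tall, loose. Origin: centre of its underside.
Things that resemble listed ones, but are neither listed nor needed, are in the scene too. Leave any blue look-alike of the small_pot alone. What is shaped like the small_lid but yellow is not meant.

How it is judged:
At the end, for the whole second after the job is handed in: Each lid on its own pot: centred to 8 mm, at seated height to 3 mm, level to 0.06 rad. Cover on the dish's floor inside the rim: to 14 mm along, 12 mm across, 3 mm in height, 0.2 rad in turn, level. Pots and dish upright, within 40 mm of where they stood; all at rest (horizontal distance between large_lid and large_pot below 0.008 m and z of large_lid in the frame of large_pot between 0.087 and 0.093 m and angle between each of large_lid, large_pot, medium_lid, medium_pot, small_lid, small_pot, butter_cover, butter_dish's own z axis and vertical below 0.06 rad and distance of each of large_pot, medium_pot, small_pot, butter_dish from where it was at the start of the episode below 0.04 m and linear speed of each of large_lid, large_pot, medium_lid, medium_pot, small_lid, small_pot, butter_cover, butter_dish below 0.02 m/s and horizontal distance between medium_lid and medium_pot below 0.008 m and z of medium_lid in the frame of medium_pot between 0.067 and 0.073 m and horizontal distance between small_lid and small_pot below 0.008 m and z of small_lid in the frame of small_pot between 0.047 and 0.053 m and x of butter_cover in the frame of butter_dish between -0.014 and 0.014 m and y of butter_cover in the frame of butter_dish between -0.012 and 0.012 m and angle between the x axis of butter_cover and the x axis of butter_dish, either way round below 0.2 rad and z of butter_cover in the frame of butter_dish between 0.003 and 0.009 m); the robot touches nothing.
It fails at once if the jam jar is shoved more than 40 mm or tipped (distance of jam_jar from where it was at the start of the episode above 0.04 m or angle between jam_jar's own z axis and vertical above 0.35 rad).
It fails at once if a lid or the cover is dropped (faster than 0.65 m/s with no finger on it: a fall of over 20 mm) ((linear speed of large_lid above 0.65 m/s and contact force between the fingers and large_lid below 0.05 N) or (linear speed of medium_lid above 0.65 m/s and contact force between the fingers and medium_lid below 0.05 N) or (linear speed of small_lid above 0.65 m/s and contact force between the fingers and small_lid below 0.05 N) or (linear speed of butter_cover above 0.65 m/s and contact force between the fingers and butter_cover below 0.05 N)).
It fails at once if a pot or the dish is shoved more than 40 mm or tipped (distance of any of large_pot, medium_pot, small_pot, butter_dish from where it was at the start of the episode above 0.04 m or angle between any of large_pot, medium_pot, small_pot, butter_dish's own z axis and vertical above 0.35 rad).
It also fails if it takes over 118 s, if anything falls off the work surface, if the arm or the gripper's body presses on something with over 40 N, if the wrist force passes 120 N, or if a joint passes its speed limit or range.

ROBOT

A 6-joint arm with a two-finger parallel gripper is mounted at the origin on the work surface. World frame = base frame: x ahead of the robot, y to its left, z up, the work surface at z = 0. Lengths are in m, angles in rad, forces in N, time in s.
With the tool pointing down it reaches from about 0.325 to 0.9 m from the base axis. Payload 6.1 kg.
Tool frame: the origin (TCP) lies midway between the tips of the shut fingers; the grasp point (between the pads) lies 19 mm behind it; z points along the fingers, x is the direction in which the jaws open and shut, and the axes are right-handed (so a half turn about z gives the same grasp; the last joint's range is limited). The gripper opens to 85 mm and grips with 20 to 120 N. Pads are 22 mm wide; open, the fingers measure 114 mm over their backs; the gripper's body (76 mm by 85 mm) begins 54 mm behind the grasp point. The pads swing forward as they close: fully open they stand 13 mm farther back than shut.
Start: joints at [-0.126, 0.22, 1.526, -0, 1.395, -0.126], TCP at [0.625, -0, 0.196] pointing down, gripper open.
Joint ranges: [-2.98, 2.98], [-0.91, 2.08], [0.09, 2.57], [-1.24, 4.39], [0.2, 2.65], [-2.68, 2.68]. Speed limits (rad/s): [2.57, 2.57, 3.01, 3.14, 3.14, 3.14].

INTERFACE

Orientations are given as a 3x3 rotation matrix whose columns are the frame's x, y, z axes.
In Python, from rig import ctrl gives the robot as it stands. The module is installed in compiled form; this text tells all that it offers.
- The arm moves only by the tool carry_out, never from a script. Its argument "steps" is one flat list of numbers, 6 for each row, row after row: the shift along the tool's x, y, z each as a share of 0.5 m, from -1 to 1, then the turn, a rotation vector about the tool's x, y, z each as a share of 180 degrees, from -1 to 1. A call has 1 to 5 rows; each row is the pose to reach, as a shift and turn from the pose measured when the call began, along the tool's axes at that moment, turning the shorter way round; what a row does not reach only later rows make up. A row lasts 1/10 s, in which the tool goes at most 50 mm and 8.59 degrees, less where a joint would pass 70% of its speed; a pose out of reach is approached as far as the arm can. A call with a number of a shift or a turn outside -1 to 1 is refused whole. A call with a gripper value outside its range is refused whole. "gripper" is the gripper's target within -1 to 1 (fully open at 1, half-way at 0, shut at -1), set as the call begins (left out, the last holds). The fingers move at their own pace and stop on an object; the grip force is fixed at half the most. Time passes only in rows, so rows that repeat a pose let the fingers close. It gives the time, the measured TCP pose, the force and the opening at its end, in the units of the state.
- ctrl.state(): the state, without advancing time (a new reading comes with each control period).
- ctrl.camera(name): name is "scene" or "side" or "wrist"; returns a dict with "pixels" (480x640x3 uint8, red, green, blue), "intrinsics" (3x3 intrinsics, pixels), "cam_to_world" (4x4, takes a point from camera to world coordinates). Camera axes: x right, y down, z forward; pixel columns grow to the right and rows downward; lengths in m; the calibration is good to about 2 mm. A picture is of the moment at which its call begins. There is no depth.
- ctrl.sign_off(): hands the job in, once; it reports no verdict.
The state is a dict: "t": time; "joint_pos": joint angles; "qvel": joint speeds; "tau": joint torques, N m; "tcp_pos": TCP position; "tool_rot": TCP orientation; "force": force on the tool from outside, world axes, zero at the start; "moment": the same for the moment, N m; "opening": opening from 0.0 (shut) to 1.0 (fully open).
Only numpy, scipy, OpenCV 4.12 (cv2) and the standard library are available. Lean on these libraries where they do the work, as an engineer would, in place of code of your own. Each camera call takes 0.05 s, during which the arm holds its last target.

## Working session

There is one attempt and no reset: what is moved stays moved. The work goes in short steps, Python scripts to look and compute and a tool call to move; the robot and the scene stay as the last step left them, time stands still between calls to the robot, and variables do not carry over. Pictures are saved under pics/ and viewed, and the job is handed in when it is done.

Besides the shell and the picture viewer there is one more tool, called after "Emit:" as name(argument=value, ...), one argument or row to a line, values as JSON. carry_out: Moves the arm, as the interface text tells. Its arguments: {"type":"object","properties":{"steps":{"type":"array","items":{"type":"number"}},"gripper":{"type":"number"}},"required":["steps"]}

```bash
mkdir -p pics
python3 - <<'E'
from rig import ctrl
import cv2, numpy as np
for n in ["scene","side","wrist"]:
    c=ctrl.camera(n)
    cv2.imwrite(f"pics/{n}0.png",c["pixels"][:,:,::-1])
    np.savez(f"{n}0.npz",**c)
    print(n,np.round(c["intrinsics"],1).tolist(),np.round(c["cam_to_world"],3).tolist())
s=ctrl.state(); print(s["t"],s["tcp_pos"],s["tool_rot"],s["opening"],s["force"])
E
```

```text
scene [[533.0, 0.0, 321.3], [0.0, 533.0, 239.8], [0.0, 0.0, 1.0]] [[-0.81, 0.403, -0.427, 1.133], [0.587, 0.561, -0.584, 0.741], [0.004, -0.723, -0.691, 0.896], [0.0, 0.0, 0.0, 1.0]]
side [[455.4, 0.0, 318.9], [0.0, 455.4, 239.4], [0.0, 0.0, 1.0]] [[0.992, -0.083, 0.094, 0.48], [-0.123, -0.491, 0.862, -1.037], [-0.025, -0.867, -0.498, 0.653], [0.0, 0.0, 0.0, 1.0]]
wrist [[425.3, 0.0, 319.5], [0.0, 425.3, 245.7], [0.0, 0.0, 1.0]] [[1.0, -0.0, -0.002, 0.625], [-0.001, -0.966, -0.26, 0.066], [-0.002, 0.26, -0.966, 0.373], [0.0, 0.0, 0.0, 1.0]]
0.15 [6.24465336e-01 7.07368830e-05 1.95216286e-01] [[ 9.99998798e-01  1.66921095e-06 -1.55063835e-03]
 [ 1.98701174e-06 -9.99999979e-01  2.04946850e-04]
 [-1.55063797e-03 -2.04949685e-04 -9.99998777e-01]] 0.9980119421360112 [-1.12980706 -0.19002885  0.4004339 ]
```

View pics/scene0.png

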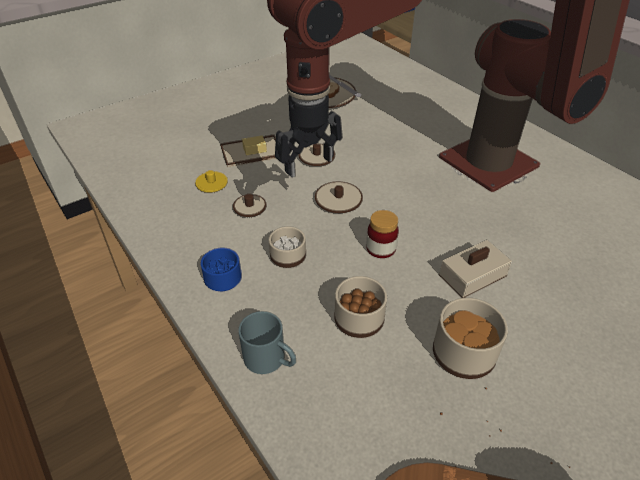

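View pics/side0.png

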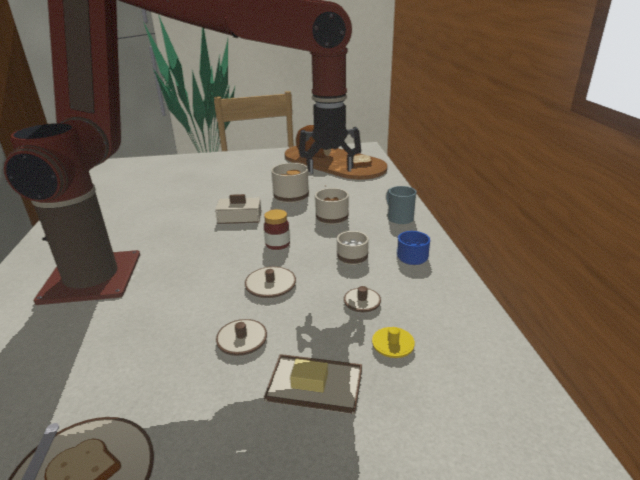

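View pics/wrist0.png

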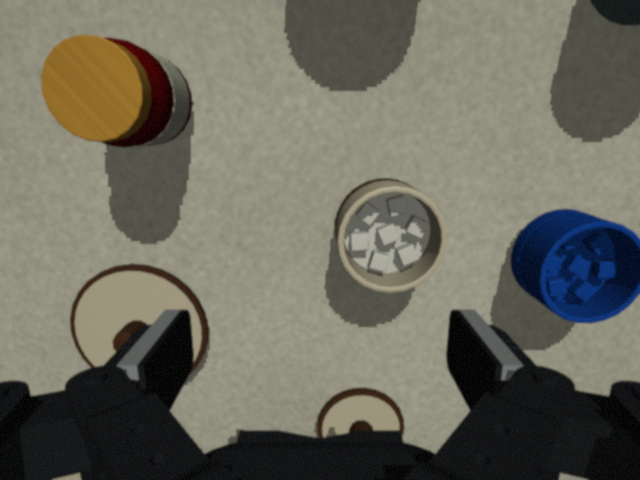

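```bash
cat > h.py <<'E'
import numpy as np, cv2
from rig import ctrl
def cast(c,uv,z):
    uv=np.atleast_2d(np.asarray(uv,float)); K=c["intrinsics"];T=c["cam_to_world"]
    d=np.c_[(uv[:,0]-K[0,2])/K[0,0],(uv[:,1]-K[1,2])/K[1,1],np.ones(len(uv))]@T[:3,:3].T
    o=T[:3,3]; return o+d*((z-o[2])/d[:,2])[:,None]
def proj(c,P):
    T=np.linalg.inv(c["cam_to_world"]);K=c["intrinsics"]
    p=np.atleast_2d(P)@T[:3,:3].T+T[:3,3]; return (p/p[:,2:])@K.T[:,:2]
def circ(p):
    A=np.c_[2*p[:,:2],np.ones(len(p))];s=np.linalg.lstsq(A,(p[:,:2]**2).sum(1),rcond=None)[0]
    r=np.sqrt(s[2]+s[0]**2+s[1]**2); res=np.hypot(*(p[:,:2]-s[:2]).T)-r
    return s[:2],r,res
def circr(p,k=6,tol=.003):
    m=np.ones(len(p),bool)
    for _ in range(k):
        c,r,_=circ(p[m]); e=np.hypot(*(p[:,:2]-c).T)-r; m=abs(e)<max(tol,1.5*np.median(abs(e)))
    return c,r,m.mean()
def brown(im):
    h=cv2.cvtColor(im,cv2.COLOR_RGB2HSV); return (((h[...,0]<14)|(h[...,0]>172))&(h[...,1]>70)&(h[...,2]<110)&(h[...,2]>25)).astype(np.uint8)
E
python3 - <<'E'
from h import *
for n in ["side","scene","wrist"]:
    c=np.load(n+"0.npz"); im=c["pixels"]; b=brown(im)
    cv2.imwrite(f"pics/b_{n}.png",b*255)
    for (u,v) in {"side":[(270,283),(300,285),(300,340),(240,330),(315,370),(240,211),(360,295)],"scene":[(340,205),(322,150),(470,270)],"wrist":[(120,300),(134,270),(250,250)]}[n]:
        print(n,u,v,im[v,u],cv2.cvtColor(im[v:v+1,u:u+1],cv2.COLOR_RGB2HSV)[0,0])
    N,L,S,C=cv2.connectedComponentsWithStats(b)
    for i in range(1,N):
        if S[i,4]>25: print(S[i],C[i].round())
E
```

```text
side 270 283 [114 106  96] [ 17  40 114]
side 300 285 [173 173 160] [ 30  19 173]
side 300 340 [110 110 103] [ 30  16 110]
side 240 330 [71 60 50] [14 75 71]
side 315 370 [118 110  69] [ 25 106 118]
side 240 211 [131 126 112] [ 22  37 131]
side 360 295 [65 56 49] [13 63 65]
[ 0  0  9  8 31] [4. 4.]
[    0     0   121   207 11217] [ 72. 103.]
[ 120    0  232   97 7884] [269.  29.]
[547   0  20  30 144] [556.  17.]
[ 538    0  102  183 5881] [590.  90.]
[  0   9  19  30 106] [ 7. 24.]
[538  17   5  19  36] [540.  26.]
[554  30  10   8  30] [560.  33.]
[437  40  11  10  36] [442.  44.]
[535  45  14  11  40] [542.  50.]
[18 50  9 16 44] [22. 58.]
[527  55  11  11  30] [532.  59.]
[485  72  19  14  52] [495.  80.]
[391  96   9  11  26] [394. 102.]
[491  99  22  15  80] [502. 107.]
[533 105  18  27  81] [541. 118.]
[396 110  16  10  45] [404. 115.]
[432 121  11  12  30] [437. 126.]
[296 125  19  25  81] [303. 134.]
[305 137  11  14  71] [309. 143.]
[419 136  13  16  48] [425. 143.]
[540 136   9  10  29] [544. 139.]
[462 142  16  17  54] [469. 150.]
[582 145   8  12  30] [586. 151.]
[312 14
[... 2526 characters left out ...]
4   9  13 100] [248. 200.]
[233 201  33  16  90] [249. 212.]
[367 224  32  20 332] [382. 235.]
[366 247  30  11  78] [380. 254.]
[468 247  22  18 223] [478. 255.]
[271 256  34  12 119] [288. 263.]
[340 289  42  24 388] [361. 301.]
[336 322  48  16 156] [358. 332.]
[   0  333   52  147 3308] [ 17. 430.]
[434 350  60  29 209] [460. 371.]
[386 463 126  17 808] [443. 473.]
wrist 120 300 [154 149 123] [ 25  51 154]
wrist 134 270 [92 81 67] [17 69 92]
wrist 250 250 [148 145 128] [ 26  34 148]
[ 105   38   68  109 1883] [149.  90.]
[187  85   4  25  30] [189.  98.]
[ 71 265 137 107 851] [155. 299.]
[114 321  31  30 296] [126. 334.]
[318 389  85  50 441] [354. 404.]
[350 421  21  11 114] [360. 427.]
```

Run:
```python
from h import *
s=np.load("side0.npz");c=np.load("scene0.npz")
z=.030
for n,a,b,z in [("lidA",(270,275),(338,191),.03),("lidB",(241,329),(317,149),.03),("lidS",(362,293),(248,200),.03),("cover",(237,199),(478,256),.064),("large rim",(290,172),(472,320),.1),("med rim",(332,197),(360,295),.08),("small rim",(352,240),(288,240),.06),("butter top",(310,370),(256,144),.036),("jar",(276,217),(384,221),.095)]:
    p=cast(s,a,z)[0];q=cast(c,b,z)[0];print(n,p.round(3),q.round(3))
# plate widths (cast x extents on z=.013)
for n,a,b in [("A",(246,281),(296,281)),("B",(217,337),(267,337)),("S",(345,299),(381,299))]:
    print(n,np.linalg.norm(cast(s,a,.013)-cast(s,b,.013)))
```

```text
lidA [ 0.459 -0.11   0.03 ] [ 0.455 -0.113  0.03 ]
lidB [ 0.394 -0.298  0.03 ] [ 0.388 -0.302  0.03 ]
lidS [ 0.664 -0.216  0.03 ] [ 0.664 -0.218  0.03 ]
cover [0.371 0.277 0.064] [0.37  0.281 0.064]
large rim [0.545 0.382 0.1  ] [0.54  0.409 0.1  ]
med rim [0.659 0.205 0.08 ] [0.66  0.227 0.08 ]
small rim [ 0.677 -0.027  0.06 ] [ 0.679 -0.008  0.06 ]
butter top [ 0.522 -0.438  0.036] [ 0.521 -0.417  0.036]
jar [0.486 0.071 0.095] [0.487 0.098 0.095]
A 0.12314000076790041
B 0.10424843918232982
S 0.08224827374914959
```

Emit:
carry_out(
  steps=[-0.334, 0.224, 0, 0, 0, 0, -0.334, 0.224, 0, 0, 0, 0, -0.334, 0.224, 0, 0, 0, 0, -0.334, 0.224, 0, 0, 0, 0, -0.334, 0.224, 0, 0, 0, 0],
  gripper=0.2,
)

```text
t: 0.65
tcp_pos: [0.4532, -0.1139, 0.1945]
tool_rot: [[1.0, -0.004, -0.005], [-0.004, -1.0, -0.0], [-0.005, 0.0, -1.0]]
force: [0.7, 0.0, -0.2]
opening: 0.603
```

```bash
cat >> h.py <<'E'
def snap(n,tag):
    c=ctrl.camera(n); np.savez(f"{n}{tag}.npz",**c); cv2.imwrite(f"pics/{n}{tag}.png",c["pixels"][:,:,::-1]); return c
def st():
    s=ctrl.state(); R=s["tool_rot"]; print("t",round(s["t"],2),"tcp",s["tcp_pos"].round(4),"yaw",np.degrees(np.arctan2(R[1,0],R[0,0])).round(2),"tilt",np.degrees(np.arccos(-R[2,2])).round(2),"open",round(s["opening"],3),"F",np.round(s["force"],1),"qv",abs(np.array(s["qvel"])).max().round(3)); return s
def cmd(s,dw):
    print("shift",(np.asarray(s["tool_rot"]).T@np.asarray(dw)/.5).round(4))
E
python3 - <<'E'
from h import *
s=st(); c=snap("wrist",1)
E
```

```text
t 0.65 tcp [ 0.4532 -0.1139  0.1945] yaw -0.21 tilt 0.26 open 0.603 F [ 0.7  0.  -0.2] qv 0.058
```

View pics/wrist1.png

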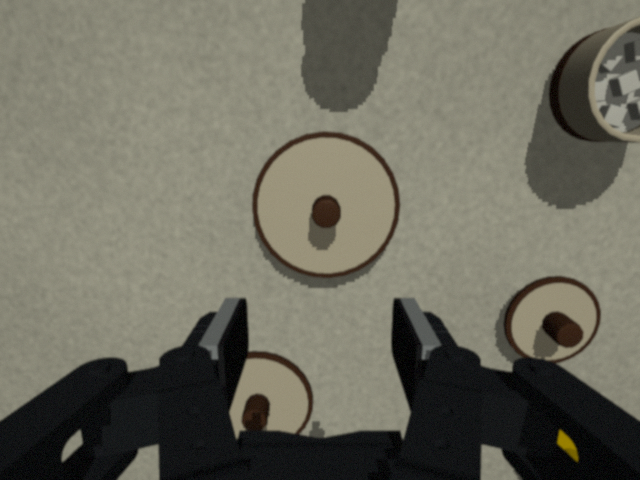

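```bash
cat >> h.py <<'E'
def comps(c,roi,mask,zs,minA=60):
    u0,v0,u1,v1=roi; m=np.zeros_like(mask); m[v0:v1,u0:u1]=mask[v0:v1,u0:u1]
    N,L,S,C=cv2.connectedComponentsWithStats(m,connectivity=8)
    for i in range(1,N):
        if S[i,4]<minA: continue
        p=cv2.findContours((L==i).astype(np.uint8),cv2.RETR_EXTERNAL,cv2.CHAIN_APPROX_NONE)[0][0][:,0,:]
        h=cv2.convexHull(p.astype(np.int32))[:,0,:]
        for z in zs:
            q,r,f=circr(cast(c,h,z)); q2,r2,f2=circr(cast(c,p,z))
            print("box",S[i].tolist(),"z",z,"hull c",q.round(4),"r",round(r,4),round(f,2),"| cont",q2.round(4),round(r2,4),round(f2,2), "centroid",cast(c,C[i],z)[0].round(4))
E
python3 - <<'E'
from h import *
c=np.load("wrist1.npz"); im=c["pixels"]
for u,v in [(326,210),(326,134),(270,200),(255,205),(200,200),(290,170),(325,238)]: print(u,v,im[v,u],cv2.cvtColor(im[v:v+1,u:u+1],cv2.COLOR_RGB2HSV)[0,0])
comps(c,(240,120,420,290),brown(im),[.013,.016,.044])
E
```

```text
326 210 [58 38 25] [ 12 145  58]
326 134 [59 40 25] [ 13 147  59]
270 200 [154 146 123] [ 22  51 154]
255 205 [53 36 20] [ 15 159  53]
200 200 [144 142 125] [ 27  34 144]
290 170 [153 146 122] [ 23  52 153]
325 238 [89 87 73] [26 46 89]
box [253, 132, 106, 89, 461] z 0.013 hull c [ 0.4567 -0.1102] r 0.0608 1.0 | cont [ 0.4574 -0.1113] 0.0606 1.0 centroid [ 0.4311 -0.0698  0.013 ]
box [253, 132, 106, 89, 461] z 0.016 hull c [ 0.4567 -0.1097] r 0.0603 1.0 | cont [ 0.4574 -0.1108] 0.0601 1.0 centroid [ 0.4313 -0.0696  0.016 ]
box [253, 132, 106, 89, 461] z 0.044 hull c [ 0.4565 -0.1049] r 0.0555 1.0 | cont [ 0.4571 -0.1058] 0.0553 1.0 centroid [ 0.4331 -0.0679  0.044 ]
box [308, 141, 91, 137, 497] z 0.013 hull c [ 0.4576 -0.1114] r 0.0621 1.0 | cont [ 0.4574 -0.1115] 0.0609 1.0 centroid [ 0.4985 -0.1168  0.013 ]
box [308, 141, 91, 137, 497] z 0.016 hull c [ 0.4576 -0.1108] r 0.0616 1.0 | cont [ 0.4574 -0.111 ] 0.0604 1.0 centroid [ 0.4981 -0.1163  0.016 ]
box [308, 141, 91, 137, 497] z 0.044 hull c [ 0.4573 -0.1059] r 0.0568 1.0 | cont [ 0.4572 -0.1061] 0.0556 1.0 centroid [ 0.4947 -0.1
[... 612 characters left out ...]
21, 60] z 0.016 hull c [ 0.422  -0.1407] r 0.0164 1.0 | cont [ 0.4172 -0.1442] 0.01 0.98 centroid [ 0.4108 -0.1486  0.016 ]
box [265, 241, 17, 21, 60] z 0.044 hull c [ 0.4245 -0.1334] r 0.0151 1.0 | cont [ 0.4201 -0.1367] 0.0092 0.98 centroid [ 0.4143 -0.1407  0.044 ]
box [282, 261, 25, 13, 60] z 0.013 hull c [ 0.4351 -0.1526] r 0.0168 1.0 | cont [ 0.4342 -0.1552] 0.0131 1.0 centroid [ 0.4296 -0.1654  0.013 ]
box [282, 261, 25, 13, 60] z 0.016 hull c [ 0.4353 -0.1517] r 0.0166 1.0 | cont [ 0.4344 -0.1543] 0.0129 1.0 centroid [ 0.4298 -0.1644  0.016 ]
box [282, 261, 25, 13, 60] z 0.044 hull c [ 0.4368 -0.1436] r 0.0153 1.0 | cont [ 0.4359 -0.146 ] 0.0119 1.0 centroid [ 0.4317 -0.1552  0.044 ]
```

```bash
cat >> h.py <<'E'
from scipy.spatial.transform import Rotation as Ro
def go(s,pos,yawdeg=0):
    R=Ro.from_matrix(np.asarray(s["tool_rot"])).as_matrix(); y=np.radians(yawdeg)
    best=None
    for k in (0,1):
        a=y+k*np.pi; D=np.array([[np.cos(a),np.sin(a),0],[np.sin(a),-np.cos(a),0],[0,0,-1]])
        r=Ro.from_matrix(R.T@D).as_rotvec()
        if best is None or np.linalg.norm(r)<np.linalg.norm(best): best=r
    sh=R.T@(np.asarray(pos)-s["tcp_pos"])
    print("row",(sh/.5).round(4).tolist(),(best/np.pi).round(4).tolist(),"dist",np.linalg.norm(sh).round(3))
E
sed -i 's/<14)|/<18)|/' h.py
python3 - <<'E'
from h import *
s=st(); go(s,[.4575,-.111,.06]); go(s,[.4575,-.111,.019])
E
```

```text
t 0.7 tcp [ 0.4554 -0.1132  0.1952] yaw -0.2 tilt 0.11 open 0.601 F [ 0.6  0.5 -0.4] qv 0.063
row [0.0046, -0.0043, 0.2704] [-0.0, 0.0006, -0.0011] dist 0.135
row [0.0048, -0.0043, 0.3524] [-0.0, 0.0006, -0.0011] dist 0.176
```

Emit:
carry_out(
  steps=[0.0046, -0.0043, 0.09, 0, 0, 0, 0.0046, -0.0043, 0.18, 0, 0.0006, -0.001, 0.0046, -0.0043, 0.26, 0, 0.0006, -0.001, 0.0046, -0.0043, 0.32, 0, 0.0006, -0.001, 0.0046, -0.0043, 0.352, 0, 0.0006, -0.001],
)

```text
t: 1.2
tcp_pos: [0.4561, -0.1094, 0.0159]
tool_rot: [[1.0, 0.0, -0.004], [0.0, -1.0, 0.002], [-0.004, -0.002, -1.0]]
force: [-0.4, -0.5, 0.1]
opening: 0.599
```

Run:
```python
from h import *
s=st(); go(s,[.4575,-.111,.019])
```

```text
t 1.2 tcp [ 0.4561 -0.1094  0.0159] yaw 0.02 tilt 0.26 open 0.599 F [-0.4 -0.5  0.1] qv 0.328
row [0.0028, 0.0031, -0.0061] [-0.0007, 0.0013, 0.0001] dist 0.004
```

Emit:
carry_out(
  steps=[0.0028, 0.0031, -0.006, -0.0007, 0.0013, 0, 0.0028, 0.0031, -0.006, -0.0007, 0.0013, 0, 0.0028, 0.0031, -0.006, -0.0007, 0.0013, 0],
)

```text
t: 1.5
tcp_pos: [0.4591, -0.1112, 0.0203]
tool_rot: [[1.0, 0.001, 0.003], [0.001, -1.0, -0.001], [0.003, 0.001, -1.0]]
force: [0.3, -0.3, 1.4]
opening: 0.604
```

Emit:
carry_out(
  steps=[0, 0, 0, 0, 0, 0, 0, 0, 0, 0, 0, 0, 0, 0, 0, 0, 0, 0, 0, 0, 0, 0, 0, 0, 0, 0, 0, 0, 0, 0],
  gripper=-1,
)

```text
t: 2.0
tcp_pos: [0.4591, -0.1113, 0.0205]
tool_rot: [[1.0, 0.001, 0.003], [0.001, -1.0, -0.001], [0.003, 0.001, -1.0]]
force: [-0.2, -0.0, 0.5]
opening: -0.002
```

Run:
```python
from h import *
s=st(); go(s,[.4575,-.111,.019])
```

```text
t 2.0 tcp [ 0.4591 -0.1113  0.0205] yaw 0.04 tilt 0.16 open -0.002 F [-0.2 -0.   0.5] qv 0.002
row [-0.0033, -0.0006, 0.0029] [0.0003, -0.0009, 0.0002] dist 0.002
```

Run:
```python
from h import *
snap("wrist",2); snap("side",2)
im=cv2.imread("pics/side2.png")[220:360,180:400]; cv2.imwrite("pics/side2c.png",cv2.resize(im,None,fx=3.5,fy=3.5))
```

```text
(no output)
```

View pics/wrist2.png

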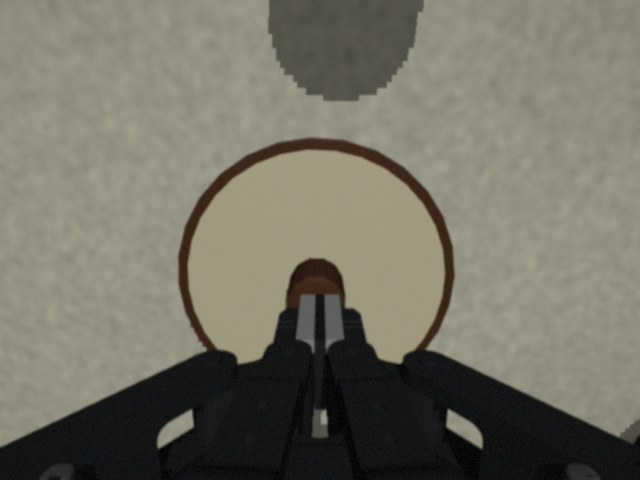

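View pics/side2c.png

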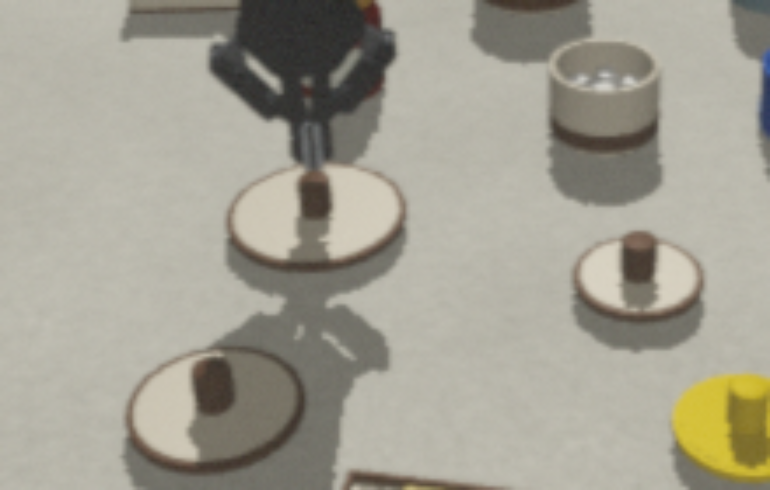

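```bash
python3 - <<'E'
from h import *
s=st()
for n in ["wrist","side"]:
    c=np.load(n+"2.npz")
    print(n,c["cam_to_world"][:3,3].round(4))
    print("tcp",proj(c,s["tcp_pos"]).round(1),"grasp",proj(c,s["tcp_pos"]+[0,0,.019]).round(1),"knobtop",proj(c,[.4575,-.111,.044]).round(1),"plate x",proj(c,[[.4575-.063,-.111,.016],[.4575+.063,-.111,.016]]).round(1).tolist(),"knob top front/back",proj(c,[[.4575,-.111-.012,.044],[.4575,-.111+.012,.044]]).round(1).tolist())
c=np.load("wrist2.npz"); comps(c,(150,120,480,350),brown(c["pixels"]),[.016])
E
python3 - <<'E'
import cv2
im=cv2.imread("pics/wrist2.png")[220:420,220:420]; cv2.imwrite("pics/wrist2c.png",cv2.resize(im,None,fx=3,fy=3))
E
```

```text
t 2.1 tcp [ 0.4591 -0.1113  0.0203] yaw 0.04 tilt 0.15 open -0.003 F [-0.4 -0.3 -0.1] qv 0.002
wrist [ 0.4588 -0.0455  0.1978]
tcp [[319.2 284.4]] grasp [[319.2 301. ]] knobtop [[315.3 305. ]] plate x [[176.5, 280.6], [454.8, 280.4]] knob top front/back [[315.3, 333.1], [315.2, 275.8]]
side [ 0.4797 -1.0371  0.6534]
tcp [[270.4 278.6]] grasp [[269.8 272.1]] knobtop [[269.  270.5]] plate x [[243.9, 282.4], [295.6, 277.7]] knob top front/back [[269.1, 273.3], [268.8, 267.8]]
box [179, 138, 275, 212, 5432] z 0.016 hull c [ 0.4575 -0.1105] r 0.0621 1.0 | cont [ 0.4576 -0.1106] 0.0601 1.0 centroid [ 0.4573 -0.0816  0.016 ]
box [287, 259, 58, 50, 1791] z 0.016 hull c [ 0.4576 -0.1158] r 0.0142 1.0 | cont [ 0.4574 -0.1149] 0.0133 0.78 centroid [ 0.4569 -0.1114  0.016 ]
```

View pics/wrist2c.png

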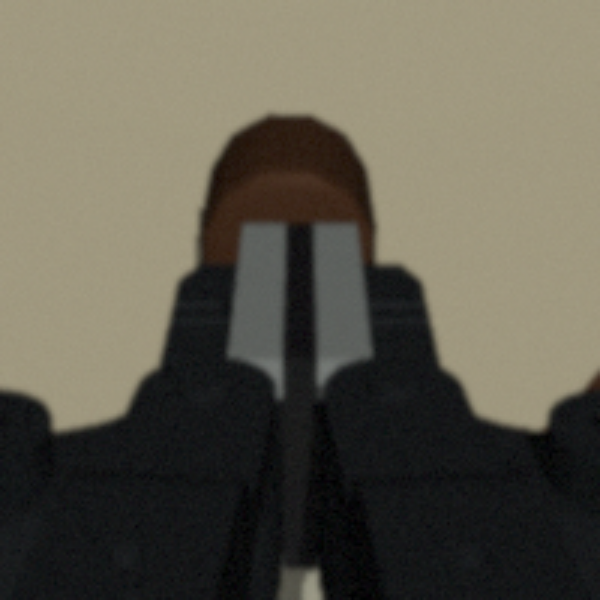

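Run:
```python
from h import *
c=np.load("side2.npz");w=np.load("wrist2.npz")
for z in (.02,.03,.04,.045,.05,.055,.06): print(z,"side tip y",cast(c,(269,267),z)[0].round(4),"wrist tip y",cast(w,(319.5,294),z)[0].round(4))
im=cv2.imread("pics/side2.png")[240:300,230:310]; cv2.imwrite("pics/side2d.png",cv2.resize(im,None,fx=10,fy=10,interpolation=cv2.INTER_NEAREST))
```

```text
0.02 side tip y [ 0.4572 -0.0583  0.02  ] wrist tip y [ 0.4592 -0.1159  0.02  ]
0.03 side tip y [ 0.4575 -0.0738  0.03  ] wrist tip y [ 0.4592 -0.112   0.03  ]
0.04 side tip y [ 0.4579 -0.0892  0.04  ] wrist tip y [ 0.4592 -0.108   0.04  ]
0.045 side tip y [ 0.4581 -0.0969  0.045 ] wrist tip y [ 0.4591 -0.106   0.045 ]
0.05 side tip y [ 0.4582 -0.1047  0.05  ] wrist tip y [ 0.4591 -0.104   0.05  ]
0.055 side tip y [ 0.4584 -0.1124  0.055 ] wrist tip y [ 0.4591 -0.1021  0.055 ]
0.06 side tip y [ 0.4586 -0.1201  0.06  ] wrist tip y [ 0.4591 -0.1001  0.06  ]
```

View pics/side2d.png

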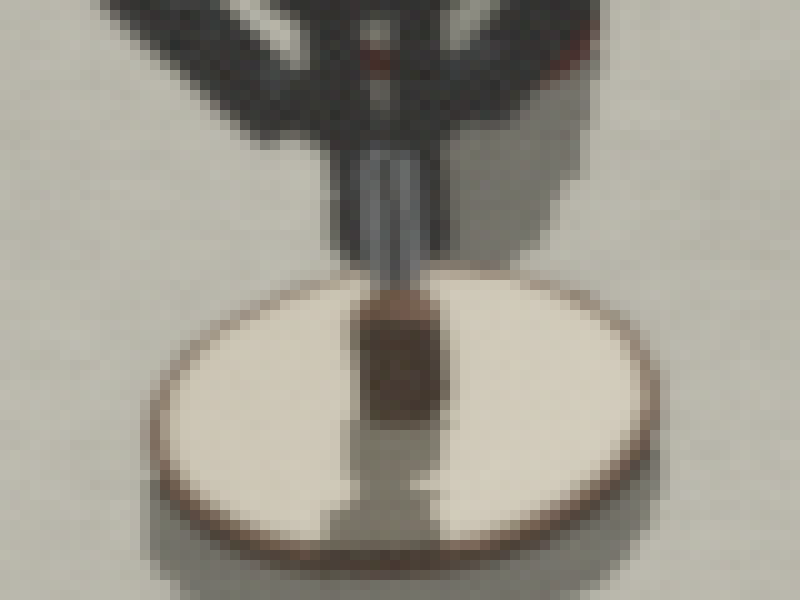

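Emit:
carry_out(
  steps=[-0.003, 0, 0, 0, -0.001, 0, -0.003, 0, 0, 0, -0.001, 0, -0.003, 0, 0.015, 0, -0.001, 0, -0.003, 0, 0.03, 0, -0.001, 0, -0.003, 0, 0.03, 0, -0.001, 0],
  gripper=0.1,
)

```text
t: 2.6
tcp_pos: [0.4563, -0.1107, 0.0037]
tool_rot: [[1.0, 0.001, -0.003], [0.001, -1.0, 0.0], [-0.003, -0.0, -1.0]]
force: [0.5, -0.1, 0.9]
opening: 0.55
```

Run:
```python
from h import *
s=st(); snap("wrist",3); snap("side",3)
im=cv2.imread("pics/side3.png")[230:310,220:320]; cv2.imwrite("pics/side3d.png",cv2.resize(im,None,fx=7,fy=7,interpolation=cv2.INTER_NEAREST))
```

```text
t 2.6 tcp [ 0.4563 -0.1107  0.0037] yaw 0.04 tilt 0.19 open 0.55 F [ 0.5 -0.1  0.9] qv 0.018
```

View pics/side3d.png

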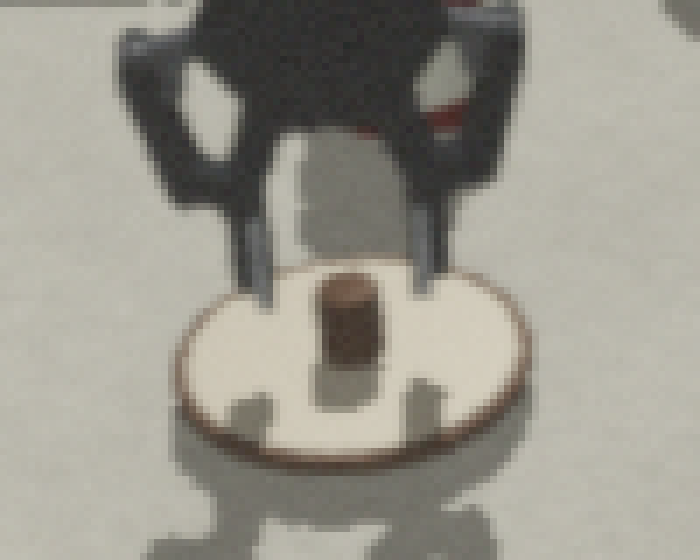

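View pics/wrist3.png

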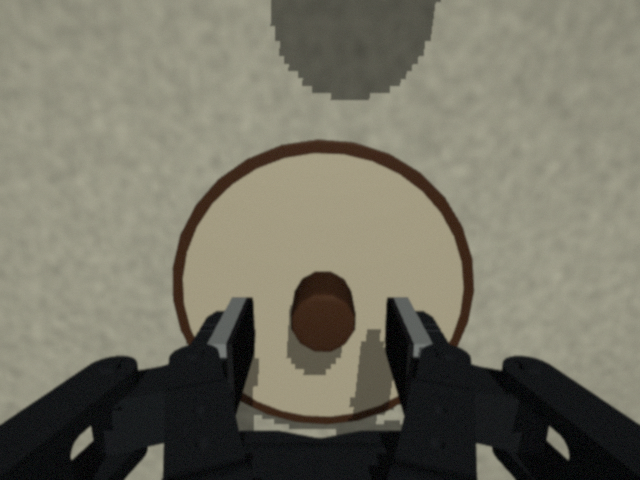

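Emit:
carry_out(
  steps=[0.002, 0.001, 0.014, 0, 0.0008, 0, 0.002, 0.001, 0.028, 0, 0.0008, 0, 0.002, 0.001, 0.037, 0, 0.0008, 0, 0.002, 0.001, 0.037, 0, 0.0008, 0],
)

```text
t: 3.1
tcp_pos: [0.4571, -0.1112, -0.0149]
tool_rot: [[1.0, 0.001, -0.001], [0.001, -1.0, 0.0], [-0.001, -0.0, -1.0]]
force: [0.7, 0.4, 0.2]
opening: 0.556
```

Run:
```python
from h import *
s=st(); snap("side",4)
im=cv2.imread("pics/side4.png")[230:310,220:320]; cv2.imwrite("pics/side4d.png",cv2.resize(im,None,fx=7,fy=7,interpolation=cv2.INTER_NEAREST))
```

```text
t 3.1 tcp [ 0.4571 -0.1112 -0.0149] yaw 0.04 tilt 0.08 open 0.556 F [0.7 0.4 0.2] qv 0.014
```

View pics/side4d.png

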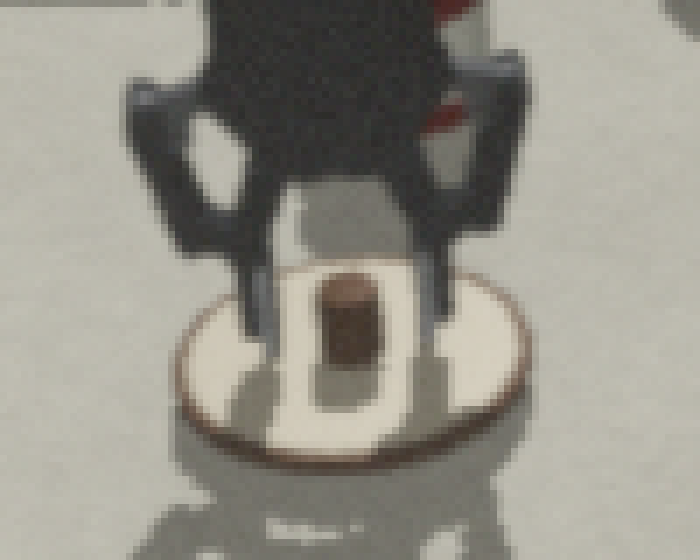

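Emit:
carry_out(
  steps=[0, 0, 0, 0, 0, 0, 0, 0, 0, 0, 0, 0, 0, 0, 0, 0, 0, 0, 0, 0, 0, 0, 0, 0, 0, 0, 0, 0, 0, 0],
  gripper=-1,
)

```text
t: 3.65
tcp_pos: [0.4579, -0.1115, -0.014]
tool_rot: [[1.0, 0.001, 0.0], [0.001, -1.0, -0.0], [0.0, 0.0, -1.0]]
force: [-0.3, -0.4, 3.4]
opening: 0.255
```

Run:
```python
from h import *
s=st(); c=snap("wrist",4);comps(c,(100,100,540,450),brown(c["pixels"]),[.016])
```

```text
t 3.65 tcp [ 0.4579 -0.1115 -0.014 ] yaw 0.04 tilt 0.01 open 0.255 F [-0.3 -0.4  3.4] qv 0.001
box [154, 139, 333, 213, 7251] z 0.016 hull c [ 0.4579 -0.1105] r 0.062 1.0 | cont [ 0.4579 -0.1106] 0.06 1.0 centroid [ 0.4579 -0.0744  0.016 ]
box [284, 286, 71, 92, 5211] z 0.016 hull c [ 0.4584 -0.12  ] r 0.0178 0.87 | cont [ 0.4589 -0.1199] 0.0174 0.73 centroid [ 0.4578 -0.1196  0.016 ]
```

View pics/wrist4.png

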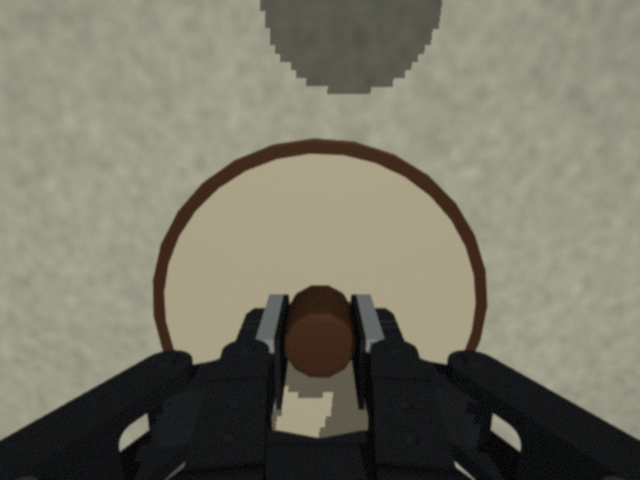

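Emit:
carry_out(
  steps=[0, 0, -0.03, 0, 0, 0, 0, 0, -0.1, 0, 0, 0, 0, 0, -0.19, 0, 0, 0, 0, 0, -0.28, 0, 0, 0, 0, 0, -0.37, 0, 0, 0],
)

```text
t: 4.2
tcp_pos: [0.457, -0.1111, 0.172]
tool_rot: [[1.0, 0.001, -0.001], [0.001, -1.0, 0.0], [-0.001, -0.0, -1.0]]
force: [0.8, -0.5, -1.7]
opening: 0.258
```

Run:
```python
from h import *
s=st(); go(s,[.55,.08,.19]); go(s,[.55,.25,.19])
```

```text
t 4.2 tcp [ 0.457  -0.1111  0.172 ] yaw 0.04 tilt 0.07 open 0.258 F [ 0.8 -0.5 -1.7] qv 0.914
row [0.1863, -0.382, -0.0361] [-0.0001, 0.0004, 0.0002] dist 0.213
row [0.1865, -0.722, -0.036] [-0.0001, 0.0004, 0.0002] dist 0.373
```

Emit:
carry_out(
  steps=[0.03, -0.05, -0.036, 0, 0, 0, 0.07, -0.13, -0.036, 0, 0, 0, 0.11, -0.22, -0.036, 0, 0, 0, 0.15, -0.3, -0.036, 0, 0, 0, 0.186, -0.382, -0.036, 0, 0, 0],
)

```text
t: 4.7
tcp_pos: [0.55, 0.0817, 0.1893]
tool_rot: [[1.0, 0.001, -0.002], [0.001, -1.0, 0.0], [-0.002, -0.0, -1.0]]
force: [1.0, 0.2, -2.0]
opening: 0.255
```

Emit:
carry_out(
  steps=[0, -0.08, 0, 0, 0, 0, 0, -0.16, 0, 0, 0, 0, 0, -0.25, 0, 0, 0, 0, 0, -0.31, 0, 0, 0, 0, 0, -0.33, 0, 0, 0, 0],
)

```text
t: 5.2
tcp_pos: [0.5488, 0.2497, 0.1882]
tool_rot: [[1.0, 0.004, -0.004], [0.004, -1.0, 0.001], [-0.004, -0.001, -1.0]]
force: [0.6, -1.0, -1.8]
opening: 0.26
```

Emit:
carry_out(
  steps=[0, 0, 0, 0, 0, 0, 0, 0, 0, 0, 0, 0, 0, 0, 0, 0, 0, 0],
)

```text
t: 5.5
tcp_pos: [0.5488, 0.2483, 0.1879]
tool_rot: [[1.0, 0.003, -0.004], [0.003, -1.0, -0.0], [-0.004, 0.0, -1.0]]
force: [-0.2, -0.0, -1.4]
opening: 0.258
```

Run:
```python
from h import *
s=st(); snap("wrist",5)
```

```text
t 5.5 tcp [0.5488 0.2483 0.1879] yaw 0.15 tilt 0.23 open 0.258 F [-0.2 -0.  -1.4] qv 0.006
```

View pics/wrist5.png

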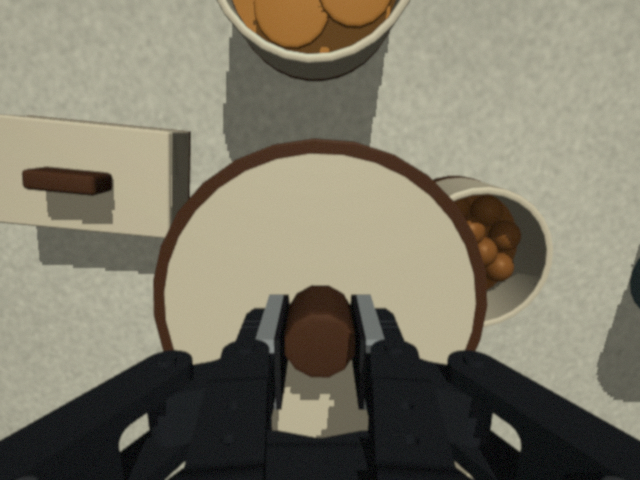

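Emit:
carry_out(
  steps=[0, -0.045, 0, 0, 0.001, 0, 0, -0.09, 0, 0, 0.001, 0, 0, -0.09, 0, 0, 0.001, 0, 0, -0.09, 0, 0, 0.001, 0],
)

```text
t: 5.95
tcp_pos: [0.549, 0.2924, 0.1881]
tool_rot: [[1.0, 0.002, -0.001], [0.002, -1.0, -0.0], [-0.001, 0.0, -1.0]]
force: [0.1, -0.1, -2.2]
opening: 0.26
```

Run:
```python
from h import *
s=st(); snap("wrist",6)
```

```text
t 5.95 tcp [0.549  0.2924 0.1881] yaw 0.11 tilt 0.04 open 0.26 F [ 0.1 -0.1 -2.2] qv 0.01
```

View pics/wrist6.png

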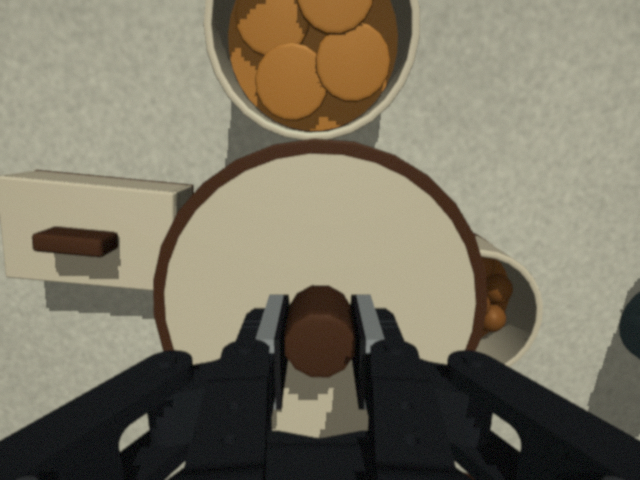

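```bash
cat >> h.py <<'E'
def ring(c,xy,r,z,a0=0,a1=360,band=.014,show=False):
    """sample radial profile around world circle at height z; returns outer/inner edges of bright rim by gradient"""
    im=cv2.GaussianBlur(c["pixels"],(3,3),0).astype(np.float32).min(2)
    rs=np.arange(r-band,r+band,.0004); po=[];pi=[]
    for a in np.radians(np.arange(a0,a1,3)):
        P=np.c_[xy[0]+rs*np.cos(a),xy[1]+rs*np.sin(a),np.full(len(rs),z)]
        uv=proj(c,P); 
        if uv.min()<2 or uv[:,0].max()>637 or uv[:,1].max()>477: continue
        v=cv2.remap(im,uv[:,0].astype(np.float32)[None],uv[:,1].astype(np.float32)[None],1)[0]
        g=np.gradient(cv2.GaussianBlur(v[None],(0,0),2)[0])
        po.append(P[np.argmin(g)]); pi.append(P[np.argmax(g)])
    return np.array(po),np.array(pi)
def rim(c,xy,r,z,a0=0,a1=360):
    for _ in range(3):
        po,pi=ring(c,xy,r-.0025,z,a0,a1)
        o=circr(po,tol=.0015); i=circr(pi,tol=.0015); xy=(o[0]+i[0])/2
    print("outer",o[0].round(4),round(o[1],4),round(o[2],2),"inner",i[0].round(4),round(i[1],4),round(i[2],2),"n",len(po))
E
python3 - <<'E'
from h import *
c=np.load("wrist6.npz"); print(cast(c,(312,30),.1).round(3))
rim(c,cast(c,(312,30),.1)[0,:2],.062,.1)
c=np.load("side0.npz"); rim(c,(.546,.4),.062,.1)
c=np.load("scene0.npz"); rim(c,(.546,.4),.062,.1)
E
```

```text
[[0.545 0.413 0.1  ]]
outer [0.5443 0.4135] 0.0599 0.96 inner [0.5443 0.4149] 0.0569 0.99 n 67
outer [0.5434 0.4065] 0.0643 0.57 inner [0.5428 0.4107] 0.0552 0.58 n 120
outer [0.5433 0.416 ] 0.0618 0.63 inner [0.543  0.4156] 0.0566 0.88 n 120
```

Run:
```python
from h import *
s=st(); go(s,[.544,.4145,.188]);go(s,[.544,.4145,.11])
```

```text
t 6.0 tcp [0.549  0.2921 0.1881] yaw 0.09 tilt 0.05 open 0.26 F [-0.3 -0.8 -1.3] qv 0.005
row [-0.0097, -0.2448, -0.0] [0.0002, 0.0002, 0.0005] dist 0.122
row [-0.0096, -0.2449, 0.156] [0.0002, 0.0002, 0.0005] dist 0.145
```

Emit:
carry_out(
  steps=[-0.004, -0.07, 0, 0, 0, 0, -0.0097, -0.16, 0, 0, 0, 0.0005, -0.0097, -0.22, 0, 0, 0, 0.0005, -0.0097, -0.245, 0.04, 0, 0, 0.0005, -0.0097, -0.245, 0.1, 0, 0, 0.0005],
)

```text
t: 6.5
tcp_pos: [0.5458, 0.4166, 0.1403]
tool_rot: [[1.0, 0.001, 0.004], [0.001, -1.0, 0.003], [0.004, -0.003, -1.0]]
force: [0.6, -0.7, -2.0]
opening: 0.26
```

Emit:
carry_out(
  steps=[0, 0, 0.04, 0, 0, 0, 0, 0, 0.056, 0, 0, 0, 0, 0, 0.056, 0, 0, 0],
)

```text
t: 6.8
tcp_pos: [0.5454, 0.4151, 0.1108]
tool_rot: [[1.0, -0.0, 0.002], [-0.0, -1.0, 0.001], [0.002, -0.001, -1.0]]
force: [-0.3, 0.0, -2.1]
opening: 0.257
```

Run:
```python
from h import *
s=st(); go(s,[.544,.4145,.11]); go(s,[.544,.4145,.078]);snap("side",7);snap("scene",7)
a=cv2.imread("pics/side7.png")[120:220,230:350]; b=cv2.imread("pics/scene7.png")[220:400,380:560]
cv2.imwrite("pics/c7.png",np.hstack([cv2.resize(a,(480,400)),cv2.resize(b,(400,400))])[:, :800])
```

```text
t 6.8 tcp [0.5454 0.4151 0.1108] yaw -0.0 tilt 0.11 open 0.257 F [-0.3  0.  -2.1] qv 0.035
row [-0.0027, 0.0013, 0.0016] [-0.0003, -0.0006, -0.0] dist 0.002
row [-0.0028, 0.0013, 0.0656] [-0.0003, -0.0006, -0.0] dist 0.033
```

View pics/c7.png

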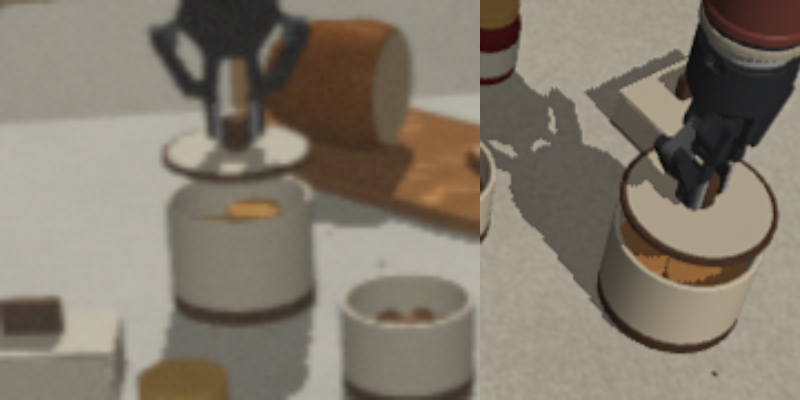

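Emit:
carry_out(
  steps=[-0.001, 0.001, 0.015, 0, 0, 0, -0.001, 0.001, 0.03, 0, -0.0005, 0, -0.001, 0.001, 0.045, 0, -0.0005, 0, -0.001, 0.001, 0.057, 0, -0.0005, 0, -0.001, 0.001, 0.062, 0, -0.0005, 0],
)

```text
t: 7.4
tcp_pos: [0.5457, 0.4155, 0.0811]
tool_rot: [[1.0, 0.0, 0.002], [0.0, -1.0, 0.002], [0.002, -0.002, -1.0]]
force: [0.0, -0.1, -1.3]
opening: 0.26
```

Emit:
carry_out(
  steps=[0, 0, 0.002, 0, 0, 0, 0, 0, 0.005, 0, 0, 0, 0, 0, 0.005, 0, 0, 0],
)

```text
t: 7.7
tcp_pos: [0.5457, 0.4155, 0.0785]
tool_rot: [[1.0, 0.0, 0.002], [0.0, -1.0, 0.002], [0.002, -0.002, -1.0]]
force: [0.1, 0.2, -1.2]
opening: 0.261
```

Run:
```python
from h import *
s=st(); snap("side",8);snap("scene",8)
a=cv2.imread("pics/side8.png")[120:220,230:350]; b=cv2.imread("pics/scene8.png")[220:400,380:560]
cv2.imwrite("pics/c8.png",np.hstack([cv2.resize(a,(480,400)),cv2.resize(b,(400,400))])[:, :800])
```

```text
t 7.7 tcp [0.5457 0.4155 0.0785] yaw 0.01 tilt 0.18 open 0.261 F [ 0.1  0.2 -1.2] qv 0.004
```

View pics/c8.png

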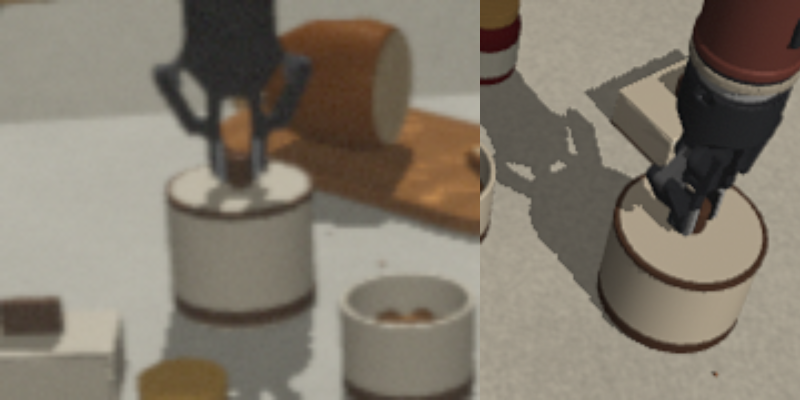

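Emit:
carry_out(
  steps=[0, 0, 0.002, 0, 0, 0, 0, 0, 0.004, 0, 0, 0, 0, 0, 0.004, 0, 0, 0],
)

```text
t: 8.1
tcp_pos: [0.5458, 0.4156, 0.0768]
tool_rot: [[1.0, 0.0, 0.003], [0.0, -1.0, 0.002], [0.003, -0.002, -1.0]]
force: [0.4, 0.1, -2.9]
opening: 0.256
```

Emit:
carry_out(
  steps=[0, 0, 0.002, 0, 0, 0, 0, 0, 0.002, 0, 0, 0],
)

```text
t: 8.3
tcp_pos: [0.546, 0.4157, 0.076]
tool_rot: [[1.0, 0.0, 0.003], [0.0, -1.0, 0.003], [0.003, -0.003, -1.0]]
force: [-0.1, 0.3, 0.4]
opening: 0.26
```

Emit:
carry_out(
  steps=[0, 0, 0.0016, 0, 0, 0, 0, 0, 0.0016, 0, 0, 0],
)

```text
t: 8.5
tcp_pos: [0.5461, 0.4157, 0.076]
tool_rot: [[1.0, 0.0, 0.003], [0.0, -1.0, 0.003], [0.003, -0.003, -1.0]]
force: [-2.3, -2.2, 4.1]
opening: 0.255
```

Emit:
carry_out(
  steps=[0, 0, 0, 0, 0, 0, 0, 0, 0, 0, 0, 0, 0, 0, 0, 0, 0, 0, 0, 0, 0, 0, 0, 0],
  gripper=0.1,
)

```text
t: 8.9
tcp_pos: [0.5461, 0.4157, 0.0758]
tool_rot: [[1.0, 0.0, 0.003], [0.0, -1.0, 0.003], [0.003, -0.003, -1.0]]
force: [-0.1, -0.0, 0.4]
opening: 0.549
```

Run:
```python
from h import *
s=st(); snap("side",9);c=snap("wrist",9)
a=cv2.imread("pics/side9.png")[120:220,230:350]; b=cv2.imread("pics/wrist9.png")
cv2.imwrite("pics/c9.png",np.hstack([cv2.resize(a,(360,300)),cv2.resize(b,(400,300))]))
comps(c,(100,50,540,450),brown(c["pixels"]),[.106])
```

```text
t 8.9 tcp [0.5461 0.4157 0.0758] yaw 0.01 tilt 0.23 open 0.549 F [-0.1 -0.   0.4] qv 0.003
box [153, 139, 334, 220, 7344] z 0.106 hull c [0.5461 0.4167] r 0.0619 1.0 | cont [0.5461 0.4165] 0.06 1.0 centroid [0.5461 0.4521 0.106 ]
box [284, 286, 72, 92, 5287] z 0.106 hull c [0.5463 0.4075] r 0.0175 0.79 | cont [0.546  0.4073] 0.0173 0.73 centroid [0.5461 0.4076 0.106 ]
box [476, 444, 17, 6, 79] z 0.106 hull c [0.6135 0.3552] r 0.0033 1.0 | cont [0.6134 0.356 ] 0.0024 1.0 centroid [0.6131 0.3559 0.106 ]
```

View pics/c9.png

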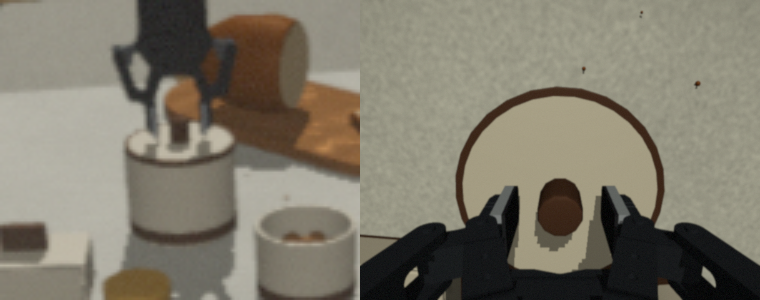

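Emit:
carry_out(
  steps=[0, 0, -0.06, 0, 0, 0, 0, 0, -0.14, 0, 0, 0, 0, 0, -0.24, 0, 0, 0, -0.1, 0.06, -0.25, 0, 0, 0, -0.18, 0.13, -0.25, 0, 0, 0],
)

```text
t: 9.5
tcp_pos: [0.4659, 0.359, 0.2036]
tool_rot: [[1.0, 0.001, 0.008], [0.001, -1.0, 0.006], [0.008, -0.006, -1.0]]
force: [-0.2, -0.8, 0.8]
opening: 0.543
```

Run:
```python
from h import *
s=st(); go(s,[.375,.27,.2]); go(s,[.375,.27,.2],90);print(s["joint_pos"])
```

```text
t 9.5 tcp [0.4659 0.359  0.2036] yaw 0.04 tilt 0.6 open 0.543 F [-0.2 -0.8  0.8] qv 1.43
row [-0.1819, 0.1778, 0.0045] [-0.002, -0.0027, 0.0003] dist 0.127
row [-0.1819, 0.1778, 0.0045] [0.0006, -0.0036, -0.4997] dist 0.127
[5.21737393e-01 1.18852276e-01 1.62728610e+00 1.14877950e-03
 1.38511207e+00 5.20740628e-01]
```

Emit:
carry_out(
  steps=[-0.1, 0.09, 0, 0, 0, 0, -0.18, 0.178, 0, -0.002, -0.0027, 0, -0.182, 0.178, 0, -0.002, -0.0027, 0, -0.182, 0.178, 0, -0.002, -0.0027, 0],
  gripper=1,
)

```text
t: 9.9
tcp_pos: [0.373, 0.2683, 0.2024]
tool_rot: [[1.0, 0.0, 0.0], [0.0, -1.0, -0.0], [0.0, 0.0, -1.0]]
force: [0.4, 0.5, 0.7]
opening: 0.998
```

Run:
```python
from h import *
s=st(); snap("wrist",10)
```

```text
t 9.9 tcp [0.373  0.2683 0.2024] yaw 0.01 tilt 0.02 open 0.998 F [0.4 0.5 0.7] qv 0.078
```

View pics/wrist10.png

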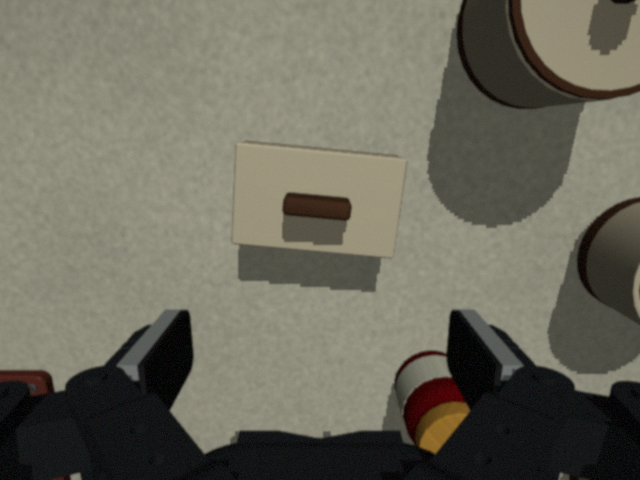

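```bash
cat >> h.py <<'E'
def rect(P):
    r=cv2.minAreaRect((P[:,:2]*1e4).astype(np.float32)); (c,(w,h),a)=r
    if w<h: w,h=h,w; a+=90
    a=(a+90)%180-90
    print("rect c",(np.array(c)/1e4).round(4),"size",round(w/1e4,4),round(h/1e4,4),"ang",round(a,1))
E
python3 - <<'E'
from h import *
c=np.load("wrist10.npz"); im=c["pixels"]; b=brown(im); m=np.zeros_like(b); m[185:230,270:360]=b[185:230,270:360]
p=cv2.findContours(m,0,cv2.CHAIN_APPROX_NONE)[0]; p=max(p,key=len)[:,0,:]
for z in (.064,.078): rect(cast(c,p,z))
q=cast(c,[(236,143),(406,158),(393,257),(233,243)],.05); print(q.round(4)); rect(q)
for i in range(4): print(np.linalg.norm(q[i]-q[i-1]).round(4), np.degrees(np.arctan2(*(q[i]-q[i-1])[[1,0]])).round(1))
h=cv2.cvtColor(im,cv2.COLOR_RGB2HSV); m=((h[...,1]>44)&(h[...,2]>110)).astype(np.uint8); m[:,:210]=0;m[:,420:]=0;m[:130]=0;m[270:]=0
p=max(cv2.findContours(m,0,cv2.CHAIN_APPROX_NONE)[0],key=cv2.contourArea); print(cv2.boundingRect(p)); rect(cast(c,p[:,0],.05))
E
```

```text
rect c [0.371  0.2796] size 0.0502 0.0169 ang -5.3
rect c [0.3711 0.282 ] size 0.048 0.0161 ang -5.3
[[0.3102 0.3253 0.05  ]
 [0.4389 0.3141 0.05  ]
 [0.4325 0.2356 0.05  ]
 [0.3037 0.2473 0.05  ]]
rect c [0.3713 0.2804] size 0.1296 0.0788 ang -5.0
0.0782 85.3
0.1292 -5.0
0.0788 -94.6
0.1293 174.8
(232, 141, 175, 117)
rect c [0.3711 0.2816] size 0.1309 0.0814 ang -5.6
```

Run:
```python
from h import *
s=st(); go(s,[.3712,.281,.2024],84.8)
```

```text
t 9.95 tcp [0.3745 0.2694 0.2028] yaw 0.01 tilt 0.09 open 1.003 F [0.9 0.  0.4] qv 0.053
row [-0.0067, -0.0232, 0.0008] [0.0002, -0.0005, -0.4711] dist 0.012
```

Emit:
carry_out(
  steps=[-0.0067, -0.0232, 0, 0, 0, -0.04, -0.0067, -0.0232, 0, 0, 0, -0.08, -0.0067, -0.0232, 0, 0, 0, -0.125, -0.0067, -0.0232, 0, 0, 0, -0.17, -0.0067, -0.0232, 0, 0, 0, -0.215],
  gripper=0.2,
)

```text
t: 10.45
tcp_pos: [0.3721, 0.2818, 0.2029]
tool_rot: [[0.777, 0.63, 0.002], [0.63, -0.777, 0.001], [0.002, 0.0, -1.0]]
force: [0.3, -0.6, -1.1]
opening: 0.599
```

Run:
```python
from h import *
s=st(); go(s,[.3712,.281,.2024],84.8)
```

```text
t 10.45 tcp [0.3721 0.2818 0.2029] yaw 39.06 tilt 0.13 open 0.599 F [ 0.3 -0.6 -1.1] qv 1.403
row [-0.0025, 0.0002, 0.001] [0.0004, -0.0006, -0.2541] dist 0.001
```

Emit:
carry_out(
  steps=[-0.0025, 0, 0, 0, 0, -0.046, -0.0025, 0, 0, 0, 0, -0.092, -0.0025, 0, 0, 0, 0, -0.138, -0.0025, 0, 0, 0, 0, -0.184, -0.0025, 0, 0, 0, 0, -0.22],
)

```text
t: 10.95
tcp_pos: [0.3721, 0.2819, 0.203]
tool_rot: [[0.191, 0.982, 0.002], [0.982, -0.191, 0.001], [0.002, 0.002, -1.0]]
force: [-0.2, -0.2, 0.2]
opening: 0.599
```

Run:
```python
from h import *
s=st(); go(s,[.3712,.281,.10],84.8); go(s,[.3712,.281,.03],84.8)
```

```text
t 10.95 tcp [0.3721 0.2819 0.203 ] yaw 78.99 tilt 0.15 open 0.599 F [-0.2 -0.2  0.2] qv 1.097
row [-0.0024, -0.0018, 0.206] [0.0007, -0.0005, -0.0323] dist 0.103
row [-0.0027, -0.0021, 0.346] [0.0007, -0.0005, -0.0323] dist 0.173
```

Emit:
carry_out(
  steps=[-0.0025, -0.002, 0.04, 0.0007, -0.0005, -0.032, -0.0025, -0.002, 0.11, 0.0007, -0.0005, -0.032, -0.0025, -0.002, 0.19, 0.0007, -0.0005, -0.032, -0.0025, -0.002, 0.27, 0.0007, -0.0005, -0.032, -0.0025, -0.002, 0.32, 0.0007, -0.0005, -0.032],
)

```text
t: 11.45
tcp_pos: [0.3704, 0.281, 0.0399]
tool_rot: [[0.091, 0.996, -0.003], [0.996, -0.091, -0.001], [-0.001, -0.003, -1.0]]
force: [0.2, -0.0, -0.4]
opening: 0.6
```

Emit:
carry_out(
  steps=[0, 0, 0, 0, 0, 0, 0, 0, 0, 0, 0, 0],
)

```text
t: 11.65
tcp_pos: [0.3707, 0.2813, 0.0398]
tool_rot: [[0.091, 0.996, -0.004], [0.996, -0.091, -0.002], [-0.002, -0.004, -1.0]]
force: [1.1, -0.1, -0.1]
opening: 0.6
```

Run:
```python
from h import *
s=st(); go(s,[.3712,.281,.016],84.8); c=snap("wrist",11); snap("side",11); snap("scene",11)
a=cv2.imread("pics/side11.png")[160:240,190:310]; b=cv2.imread("pics/scene11.png")[200:320,400:560]; w=cv2.imread("pics/wrist11.png")
cv2.imwrite("pics/c11.png",np.vstack([np.hstack([cv2.resize(a,(390,290)),cv2.resize(b,(390,290))]),cv2.resize(w[:, :],(780,310))]))
```

```text
t 11.65 tcp [0.3707 0.2813 0.0398] yaw 84.76 tilt 0.24 open 0.6 F [ 1.1 -0.1 -0.1] qv 0.041
row [-0.0004, 0.0013, 0.0475] [-0.0012, 0.0006, -0.0002] dist 0.024
```

View pics/c11.png

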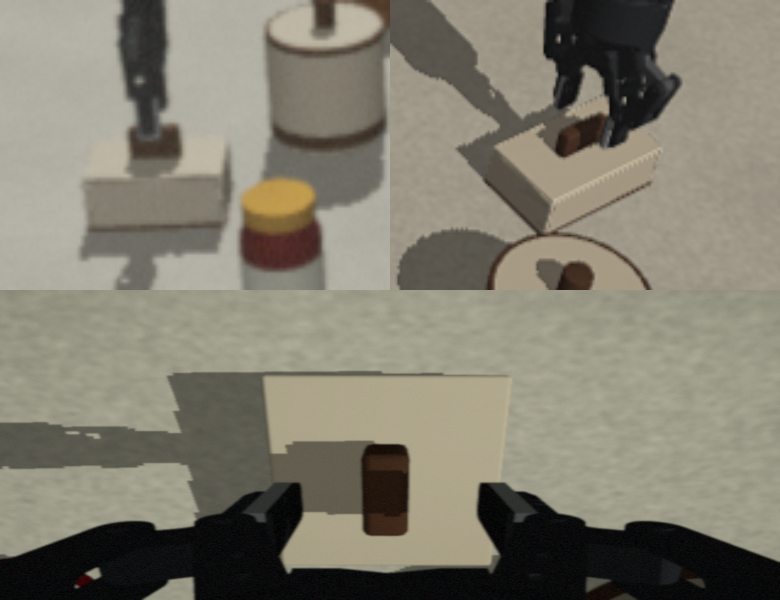

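Emit:
carry_out(
  steps=[0, 0.0013, 0.012, -0.001, 0, 0, 0, 0.0013, 0.026, -0.001, 0, 0, 0, 0.0013, 0.04, -0.001, 0, 0, 0, 0.0013, 0.044, -0.001, 0, 0, 0, 0.0013, 0.044, -0.001, 0, 0],
)

```text
t: 12.3
tcp_pos: [0.3723, 0.2817, 0.0192]
tool_rot: [[0.091, 0.996, 0.002], [0.996, -0.091, -0.0], [-0.0, 0.002, -1.0]]
force: [0.7, 1.1, 0.0]
opening: 0.594
```

Emit:
carry_out(
  steps=[0, 0, 0, 0, 0, 0, 0, 0, 0, 0, 0, 0, 0, 0, 0, 0, 0, 0, 0, 0, 0, 0, 0, 0, 0, 0, 0, 0, 0, 0],
  gripper=-1,
)

```text
t: 12.8
tcp_pos: [0.3724, 0.2816, 0.0193]
tool_rot: [[0.091, 0.996, 0.002], [0.996, -0.091, -0.0], [-0.0, 0.002, -1.0]]
force: [-0.3, -1.9, 0.8]
opening: 0.154
```

Run:
```python
from h import *
s=st(); c=snap("wrist",12); snap("side",12)
a=cv2.imread("pics/side12.png")[160:240,190:310]; w=cv2.imread("pics/wrist12.png")
cv2.imwrite("pics/c12.png",np.hstack([cv2.resize(a,(390,300)),cv2.resize(w[:, :],(400,300))]))
```

```text
t 12.8 tcp [0.3724 0.2816 0.0193] yaw 84.76 tilt 0.14 open 0.154 F [-0.3 -1.9  0.8] qv 0.001
```

View pics/c12.png

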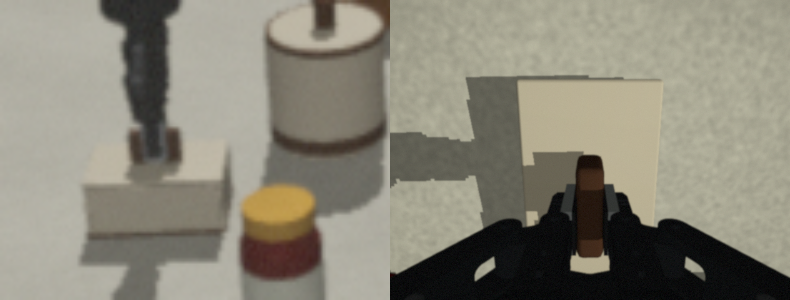

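Run:
```python
from h import *
for n in ("side0","scene0"):
    c=np.load(n+".npz"); im=c["pixels"]; b=brown(im); 
    cv2.imwrite(f"pics/{n}d.png",cv2.resize(im[345:420,250:380,::-1] if n=="side0" else im[125:175,205:295,::-1],None,fx=6,fy=6,interpolation=cv2.INTER_NEAREST))
s=st(); go(s,[.3724,.2816,.2],84.8); go(s,[.62,-.15,.2],84.8)
```

```text
t 12.9 tcp [0.3724 0.2816 0.0193] yaw 84.76 tilt 0.14 open 0.149 F [ 0.3 -1.3  0.9] qv 0.001
row [-0.0, 0.0009, -0.3614] [0.0008, 0.0001, -0.0002] dist 0.181
row [-0.8144, 0.5729, -0.3598] [0.0008, 0.0001, -0.0002] dist 0.529
```

View pics/side0d.png

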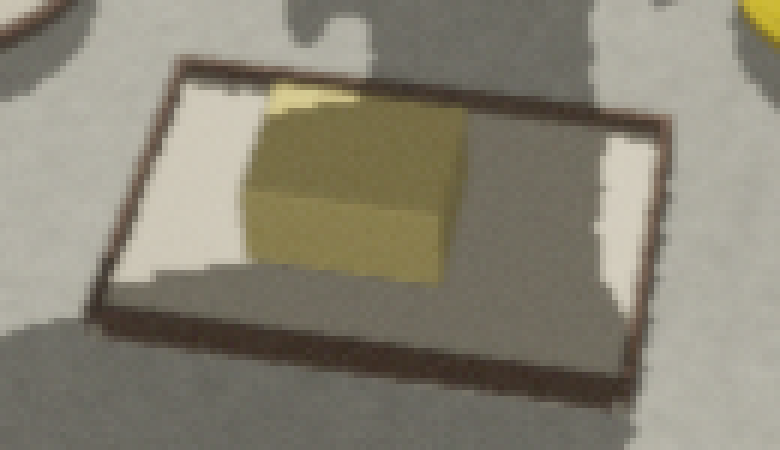

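Emit:
carry_out(
  steps=[0, 0, -0.03, 0, 0, 0, 0, 0, -0.1, 0, 0, 0, 0, 0, -0.19, 0, 0, 0, 0, 0, -0.28, 0, 0, 0, 0, 0, -0.37, 0, 0, 0],
)

```text
t: 13.4
tcp_pos: [0.3711, 0.2814, 0.2054]
tool_rot: [[0.091, 0.996, 0.001], [0.996, -0.091, -0.001], [-0.001, 0.001, -1.0]]
force: [1.6, -0.5, -3.1]
opening: 0.152
```

Run:
```python
from h import *
c=np.load("side0.npz"); P=np.array([(178,60),(670,120),(632,382),(90,315)])/6+[249.6,344.6]
q=cast(c,P,.012); rect(q); print(q.mean(0).round(4))
for i in range(4): print(np.linalg.norm(q[i]-q[i-1]).round(4), np.degrees(np.arctan2(*(q[i]-q[i-1])[[1,0]])).round(1))
s=st(); go(s,[.60,.06,.2],84.8); go(s,[.63,-.43,.2],84.8)
```

```text
rect c [ 0.5299 -0.4396] size 0.1619 0.1061 ang -16.9
[ 0.5294 -0.4402  0.012 ]
0.1061 73.1
0.1619 -18.0
0.103 -107.7
0.1604 163.1
t 13.4 tcp [0.3711 0.2814 0.2054] yaw 84.76 tilt 0.08 open 0.152 F [ 1.6 -0.5 -3.1] qv 0.896
row [-0.3992, 0.4963, 0.0116] [0.0004, 0.0002, -0.0002] dist 0.319
row [-1.3696, 0.6455, 0.0123] [0.0004, 0.0002, -0.0002] dist 0.757
```

Emit:
carry_out(
  steps=[-0.05, 0.06, 0.01, 0, 0, 0, -0.12, 0.14, 0.01, 0, 0, 0, -0.19, 0.21, 0.01, 0, 0, 0, -0.26, 0.28, 0.01, 0, 0, 0, -0.33, 0.35, 0.01, 0, 0, 0],
)

```text
t: 13.9
tcp_pos: [0.5298, 0.1009, 0.2]
tool_rot: [[0.091, 0.996, 0.0], [0.996, -0.091, -0.0], [-0.0, 0.0, -1.0]]
force: [1.0, 1.4, -3.0]
opening: 0.151
```

Emit:
carry_out(
  steps=[-0.09, 0.04, 0, 0, 0, 0.01, -0.18, 0.08, 0, 0, 0, 0.02, -0.27, 0.1, 0, 0, 0, 0.03, -0.36, 0.1, 0, 0, 0, 0.04, -0.45, 0.1, 0, 0, 0, 0.05],
)

```text
t: 14.4
tcp_pos: [0.5585, -0.1293, 0.1989]
tool_rot: [[0.247, 0.969, -0.001], [0.969, -0.247, 0.001], [0.0, -0.001, -1.0]]
force: [1.1, -0.4, -3.1]
opening: 0.152
```

Run:
```python
from h import *
s=st(); go(s,[.62,-.40,.205],72.8)
```

```text
t 14.4 tcp [ 0.5585 -0.1293  0.1989] yaw 75.69 tilt 0.07 open 0.152 F [ 1.1 -0.4 -3.1] qv 0.772
row [-0.4942, 0.253, -0.0127] [-0.0004, -0.0001, 0.0161] dist 0.278
```

Emit:
carry_out(
  steps=[-0.08, 0.05, -0.012, 0, 0, 0.016, -0.17, 0.1, -0.012, 0, 0, 0.016, -0.26, 0.15, -0.012, 0, 0, 0.016, -0.35, 0.2, -0.012, 0, 0, 0.016, -0.44, 0.25, -0.012, 0, 0, 0.016],
)

```text
t: 14.9
tcp_pos: [0.6237, -0.3692, 0.2034]
tool_rot: [[0.296, 0.955, -0.002], [0.955, -0.296, 0.002], [0.001, -0.002, -1.0]]
force: [1.4, 0.1, -2.6]
opening: 0.15
```

Emit:
carry_out(
  steps=[-0.05, 0, 0, 0, 0, 0, -0.05, 0, 0, 0, 0, 0, -0.05, 0, 0, 0, 0, 0, -0.05, 0, 0, 0, 0, 0],
)

```text
t: 15.3
tcp_pos: [0.6164, -0.3917, 0.2027]
tool_rot: [[0.295, 0.956, -0.003], [0.956, -0.295, 0.003], [0.003, -0.003, -1.0]]
force: [0.2, 0.6, -3.6]
opening: 0.152
```

Run:
```python
from h import *
s=st(); snap("wrist",13)
```

```text
t 15.3 tcp [ 0.6164 -0.3917  0.2027] yaw 72.86 tilt 0.25 open 0.152 F [ 0.2  0.6 -3.6] qv 0.014
```

View pics/wrist13.png

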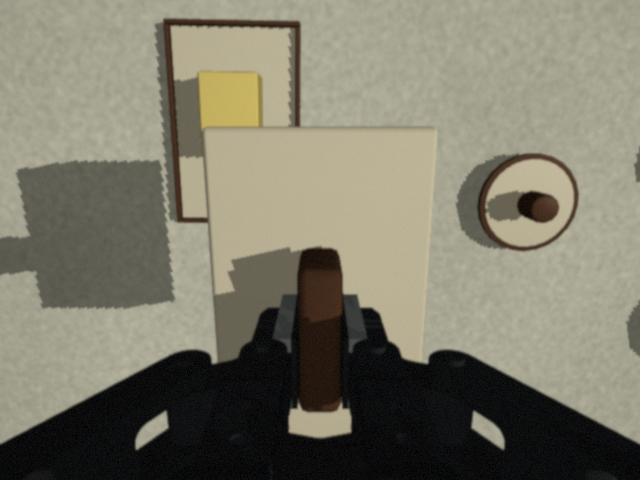

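Run:
```python
from h import *
s=st(); c=np.load("wrist13.npz"); im=c["pixels"]
q=cast(c,[(164,20),(299.5,22.5),(178,221)],.012); print(q.round(4))
print("ctr",((q[1]+q[2])/2).round(4),np.linalg.norm(q[0]-q[1]).round(4),np.linalg.norm(q[0]-q[2]).round(4),np.degrees(np.arctan2(*(q[2]-q[0])[[1,0]])).round(2))
b=brown(im); m=np.zeros_like(b); m[10:230,150:310]=b[10:230,150:310]
p=max(cv2.findContours(m,0,cv2.CHAIN_APPROX_NONE)[0],key=len)[:,0]; rect(cast(c,p,.012))
z=s["tcp_pos"][2]-.0193+.05
e=cast(c,[(205.5,128),(436,128)],z); print(e.round(4),np.linalg.norm(e[0]-e[1]).round(4),"ang",np.degrees(np.arctan2(*(e[1]-e[0])[[1,0]])).round(2))
R=s["tool_rot"]; mid=e.mean(0); print("tool frame mid far edge",(R.T@(mid-s["tcp_pos"])).round(4))
```

```text
t 15.35 tcp [ 0.6166 -0.3915  0.2032] yaw 72.89 tilt 0.2 open 0.154 F [-0.8  0.4 -3. ] qv 0.008
[[ 0.4367 -0.4635  0.012 ]
 [ 0.4697 -0.3624  0.012 ]
 [ 0.5894 -0.5135  0.012 ]]
ctr [ 0.5296 -0.438   0.012 ] 0.1063 0.1608 -18.15
rect c [ 0.529  -0.4383] size 0.1618 0.1071 ang -18.2
[[ 0.5417 -0.4083  0.2339]
 [ 0.5643 -0.3353  0.2339]] 0.0765 ang 72.82
tool frame mid far edge [ 0.0002 -0.0667 -0.0305]
```

Run:
```python
from h import *
s=st(); go(s,[.530,-.4385,.15],72)
```

```text
t 15.35 tcp [ 0.6166 -0.3915  0.2032] yaw 72.89 tilt 0.2 open 0.154 F [-0.8  0.4 -3. ] qv 0.008
row [-0.141, -0.1376, 0.1065] [-0.0009, -0.0006, 0.0049] dist 0.112
```

Emit:
carry_out(
  steps=[-0.05, -0.05, 0.03, 0, 0, 0.005, -0.1, -0.1, 0.07, -0.0009, -0.0006, 0.005, -0.141, -0.138, 0.105, -0.0009, -0.0006, 0.005, -0.141, -0.138, 0.105, -0.0009, -0.0006, 0.005, -0.141, -0.138, 0.105, -0.0009, -0.0006, 0.005],
)

```text
t: 15.85
tcp_pos: [0.5298, -0.4374, 0.1508]
tool_rot: [[0.309, 0.951, 0.0], [0.951, -0.309, 0.001], [0.001, -0.0, -1.0]]
force: [0.9, 0.7, -2.9]
opening: 0.15
```

Run:
```python
from h import *
s=st(); go(s,[.530,-.4385,.15],72); go(s,[.530,-.4385,.06],72)
```

```text
t 15.85 tcp [ 0.5298 -0.4374  0.1508] yaw 71.99 tilt 0.05 open 0.15 F [ 0.9  0.7 -2.9] qv 0.042
row [-0.0019, 0.001, 0.0016] [-0.0001, -0.0003, -0.0] dist 0.001
row [-0.0021, 0.0011, 0.1816] [-0.0001, -0.0003, -0.0] dist 0.091
```

Emit:
carry_out(
  steps=[-0.002, 0.001, 0.04, 0, 0, 0, -0.002, 0.001, 0.09, 0, 0, 0, -0.002, 0.001, 0.14, 0, 0, 0, -0.002, 0.001, 0.18, 0, 0, 0, -0.002, 0.001, 0.18, 0, 0, 0],
)

```text
t: 16.35
tcp_pos: [0.5299, -0.4355, 0.0581]
tool_rot: [[0.307, 0.952, -0.003], [0.952, -0.307, 0.005], [0.004, -0.004, -1.0]]
force: [-0.9, 0.5, -4.0]
opening: 0.152
```

Run:
```python
from h import *
s=st(); go(s,[.530,-.4385,.0253],72); snap("wrist",14); snap("side",14)
a=cv2.imread("pics/side14.png")[300:430,230:400]; w=cv2.imread("pics/wrist14.png")
cv2.imwrite("pics/c14.png",np.hstack([cv2.resize(a,(392,300)),cv2.resize(w[:, :],(400,300))]))
```

```text
t 16.35 tcp [ 0.5299 -0.4355  0.0581] yaw 72.11 tilt 0.32 open 0.152 F [-0.9  0.5 -4. ] qv 0.037
row [-0.0058, 0.0023, 0.0655] [-0.0013, -0.0011, 0.0006] dist 0.033
```

View pics/c14.png

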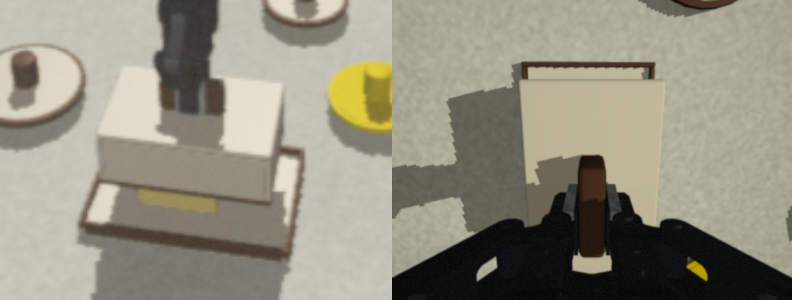

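Emit:
carry_out(
  steps=[-0.005, 0.002, 0.012, -0.001, -0.001, 0, -0.006, 0.002, 0.026, -0.001, -0.001, 0, -0.006, 0.002, 0.04, -0.001, -0.001, 0, -0.006, 0.002, 0.052, -0.001, -0.001, 0, -0.006, 0.002, 0.056, -0.001, -0.001, 0],
)

```text
t: 16.95
tcp_pos: [0.5308, -0.4404, 0.0325]
tool_rot: [[0.308, 0.951, 0.002], [0.951, -0.308, -0.002], [-0.001, 0.002, -1.0]]
force: [0.1, 0.2, -2.9]
opening: 0.148
```

Emit:
carry_out(
  steps=[-0.002, 0, 0.002, 0, 0, 0, -0.002, 0, 0.004, 0, 0, 0, -0.002, 0, 0.006, 0, 0, 0],
)

```text
t: 17.25
tcp_pos: [0.5305, -0.4416, 0.0296]
tool_rot: [[0.308, 0.951, 0.002], [0.951, -0.308, -0.002], [-0.002, 0.003, -1.0]]
force: [0.7, 0.4, -3.0]
opening: 0.15
```

Emit:
carry_out(
  steps=[0, 0, 0.002, 0, 0, 0, 0, 0, 0.002, 0, 0, 0],
)

```text
t: 17.45
tcp_pos: [0.5305, -0.4417, 0.0287]
tool_rot: [[0.308, 0.951, 0.002], [0.951, -0.308, -0.002], [-0.002, 0.003, -1.0]]
force: [1.0, 0.3, -2.8]
opening: 0.153
```

Emit:
carry_out(
  steps=[0.004, 0, 0.002, 0, 0, 0, 0.004, 0, 0.004, 0, 0, 0, 0.004, 0, 0.005, 0, 0, 0],
)

```text
t: 17.75
tcp_pos: [0.5312, -0.4396, 0.0261]
tool_rot: [[0.308, 0.951, 0.002], [0.951, -0.308, -0.002], [-0.002, 0.003, -1.0]]
force: [-0.2, 0.6, -3.3]
opening: 0.152
```

Emit:
carry_out(
  steps=[0, 0, 0.002, 0, 0, 0, 0, 0, 0.002, 0, 0, 0],
)

```text
t: 17.95
tcp_pos: [0.5312, -0.4398, 0.0254]
tool_rot: [[0.308, 0.951, 0.002], [0.951, -0.308, -0.003], [-0.002, 0.003, -1.0]]
force: [-0.6, -0.7, -0.8]
opening: 0.154
```

Contact begins; a little more, then release.

Emit:
carry_out(
  steps=[0, 0, 0.002, 0, 0, 0, 0, 0, 0.002, 0, 0, 0],
)

```text
t: 18.15
tcp_pos: [0.5313, -0.44, 0.0253]
tool_rot: [[0.308, 0.951, 0.002], [0.951, -0.308, -0.003], [-0.002, 0.003, -1.0]]
force: [-3.6, 1.2, 4.8]
opening: 0.15
```

Emit:
carry_out(
  steps=[0, 0, 0, 0, 0, 0, 0, 0, 0, 0, 0, 0, 0, 0, 0, 0, 0, 0, 0, 0, 0, 0, 0, 0],
  gripper=0.2,
)

```text
t: 18.55
tcp_pos: [0.5314, -0.44, 0.0251]
tool_rot: [[0.308, 0.951, 0.002], [0.951, -0.308, -0.003], [-0.002, 0.003, -1.0]]
force: [0.1, 0.1, -0.3]
opening: 0.595
```

Emit:
carry_out(
  steps=[0, 0, -0.05, 0, 0, 0, 0, 0, -0.13, 0, 0, 0, 0, 0, -0.22, 0, 0, 0, 0, 0, -0.3, 0, 0, 0, 0, 0, -0.3, 0, 0, 0],
)

```text
t: 19.05
tcp_pos: [0.5343, -0.4428, 0.1842]
tool_rot: [[0.308, 0.951, 0.012], [0.951, -0.308, -0.013], [-0.009, 0.015, -1.0]]
force: [0.8, -0.4, 0.8]
opening: 0.599
```

Run:
```python
from h import *
s=st(); snap("wrist",15); snap("side",15)
a=cv2.imread("pics/side15.png")[300:430,230:400]; w=cv2.imread("pics/wrist15.png")
cv2.imwrite("pics/c15.png",np.hstack([cv2.resize(a,(392,300)),cv2.resize(w[:, :],(400,300))]))
go(s,[.391,-.25,.17],0)
```

```text
t 19.05 tcp [ 0.5343 -0.4428  0.1842] yaw 72.08 tilt 1.0 open 0.599 F [ 0.8 -0.4  0.8] qv 0.073
row [0.2789, -0.3917, 0.02] [0.0059, -0.0007, 0.4004] dist 0.241
```

View pics/c15.png

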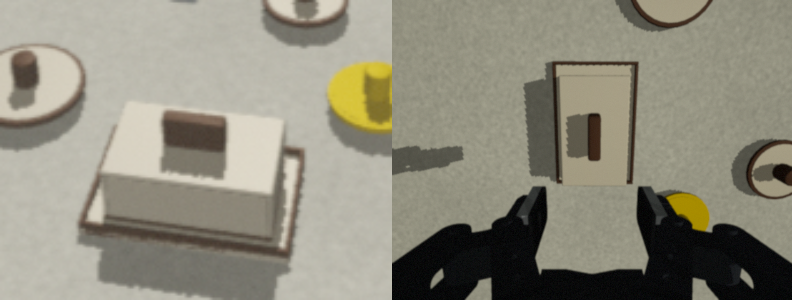

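Run:
```python
from h import *
s=st(); go(s,[.40,-.30,.18],72)
```

```text
t 19.15 tcp [ 0.5318 -0.4403  0.1771] yaw 72.08 tilt 0.42 open 0.595 F [-0.1  0.3 -1. ] qv 0.053
row [0.1858, -0.3372, -0.0087] [0.002, 0.0012, 0.0004] dist 0.193
```

Emit:
carry_out(
  steps=[0.04, -0.07, -0.009, 0.002, 0.001, 0, 0.09, -0.16, -0.009, 0.002, 0.001, 0, 0.14, -0.25, -0.009, 0.002, 0.001, 0, 0.186, -0.337, -0.009, 0.002, 0.001, 0, 0.186, -0.337, -0.009, 0.002, 0.001, 0],
)

```text
t: 19.65
tcp_pos: [0.3944, -0.2934, 0.1752]
tool_rot: [[0.307, 0.952, -0.008], [0.952, -0.307, 0.007], [0.005, -0.01, -1.0]]
force: [0.6, 0.2, 0.1]
opening: 0.603
```

Emit:
carry_out(
  steps=[0, 0, 0, 0, 0, 0, 0, 0, 0, 0, 0, 0],
)

```text
t: 19.85
tcp_pos: [0.3941, -0.293, 0.1741]
tool_rot: [[0.307, 0.952, -0.009], [0.952, -0.307, 0.009], [0.006, -0.011, -1.0]]
force: [0.9, -0.1, 0.7]
opening: 0.598
```

Run:
```python
from h import *
s=st(); snap("wrist",16)
```

```text
t 19.85 tcp [ 0.3941 -0.293   0.1741] yaw 72.13 tilt 0.73 open 0.598 F [ 0.9 -0.1  0.7] qv 0.045
```

View pics/wrist16.png

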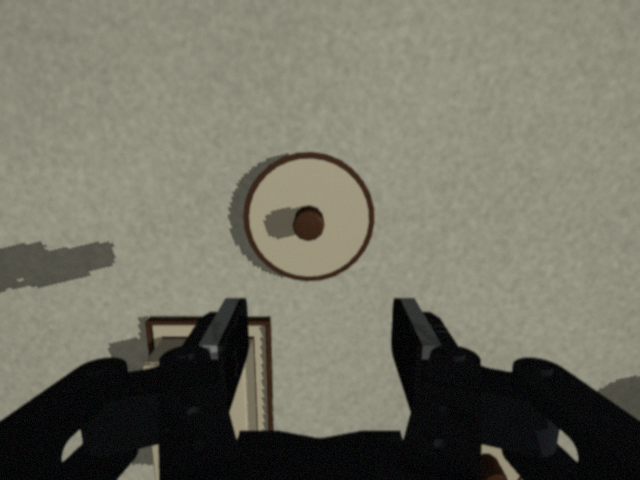

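```bash
cat >> h.py <<'E'
def lid(c,roi,z0=0.,minA=40):
    """merge brown pixels in roi outside the knob -> plate circle; """
    u0,v0,u1,v1=roi; b=brown(c["pixels"]); m=np.zeros_like(b); m[v0:v1,u0:u1]=b[v0:v1,u0:u1]
    pts=np.argwhere(m)[:,::-1]; h=cv2.convexHull(pts.astype(np.int32))[:,0]
    q,r,f=circr(cast(c,h,z0+.014),tol=.001); print("plate",q.round(4),round(r,4),round(f,2))
    N,L,S,C=cv2.connectedComponentsWithStats(m)
    for i in range(1,N):
        if S[i,4]>150: print(" comp",S[i].tolist(),"knobtop?",cast(c,C[i],z0+.042)[0].round(4))
    return q
E
python3 - <<'E'
from h import *
s=st(); c=np.load("wrist16.npz"); q=lid(c,(235,140,385,290)); go(s,[*q,.04],72); go(s,[*q,-.014],72)
E
```

```text
t 19.9 tcp [ 0.3947 -0.2938  0.1746] yaw 72.12 tilt 0.66 open 0.599 F [ 0.4  0.4 -0. ] qv 0.028
plate [ 0.3924 -0.3011] 0.0524 1.0
 comp [243, 153, 131, 128, 1787] knobtop? [ 0.3817 -0.298   0.042 ]
 comp [293, 206, 31, 34, 770] knobtop? [ 0.391 -0.3    0.042]
row [-0.0168, 0.0028, 0.2691] [-0.0033, -0.0016, 0.0007] dist 0.135
row [-0.0173, 0.0039, 0.3771] [-0.0033, -0.0016, 0.0007] dist 0.189
```

Emit:
carry_out(
  steps=[-0.01, 0.003, 0.05, -0.003, -0.0016, 0, -0.017, 0.003, 0.12, -0.003, -0.0016, 0, -0.017, 0.003, 0.2, -0.003, -0.0016, 0, -0.017, 0.003, 0.26, -0.003, -0.0016, 0, -0.017, 0.003, 0.27, -0.003, -0.0016, 0],
)

```text
t: 20.4
tcp_pos: [0.3906, -0.2996, 0.0352]
tool_rot: [[0.307, 0.952, -0.006], [0.952, -0.307, 0.006], [0.004, -0.008, -1.0]]
force: [0.1, 0.0, 0.2]
opening: 0.596
```

Run:
```python
from h import *
s=st(); go(s,[.392,-.3006,-.014],72)
```

```text
t 20.4 tcp [ 0.3906 -0.2996  0.0352] yaw 72.1 tilt 0.5 open 0.596 F [0.1 0.  0.2] qv 0.053
row [-0.0015, 0.0041, 0.0984] [-0.0025, -0.0012, 0.0006] dist 0.049
```

Emit:
carry_out(
  steps=[-0.001, 0.003, 0.03, -0.0025, -0.0012, 0, -0.001, 0.004, 0.06, -0.0025, -0.0012, 0, -0.001, 0.004, 0.085, -0.0025, -0.0012, 0, -0.001, 0.004, 0.095, -0.0025, -0.0012, 0, -0.001, 0.004, 0.095, -0.0025, -0.0012, 0],
)

```text
t: 20.9
tcp_pos: [0.3921, -0.3005, -0.0124]
tool_rot: [[0.307, 0.952, -0.0], [0.952, -0.307, 0.0], [0.0, -0.001, -1.0]]
force: [0.3, 0.5, -0.6]
opening: 0.605
```

Run:
```python
from h import *
s=st(); go(s,[.392,-.3006,-.014],72); snap("wrist",17)
```

```text
t 20.9 tcp [ 0.3921 -0.3005 -0.0124] yaw 72.1 tilt 0.03 open 0.605 F [ 0.3  0.5 -0.6] qv 0.022
row [-0.0002, -0.0002, 0.0032] [-0.0002, -0.0001, 0.0006] dist 0.002
```

View pics/wrist17.png

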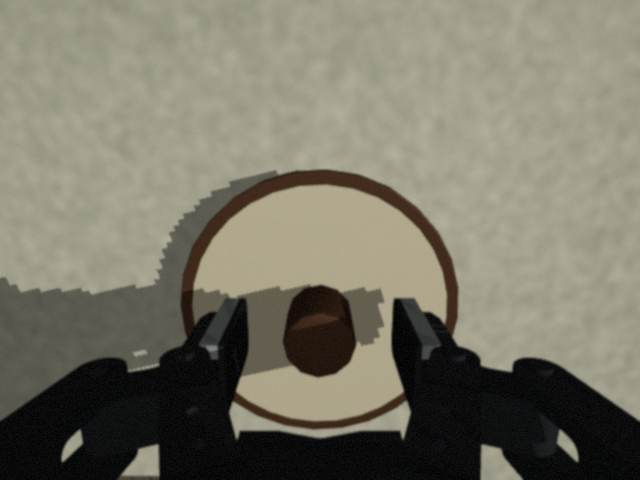

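Emit:
carry_out(
  steps=[0, 0, 0.001, 0, 0, 0, 0, 0, 0.001, 0, 0, 0, 0, 0, 0.001, 0, 0, 0, 0, 0, 0.001, 0, 0, 0, 0, 0, 0.001, 0, 0, 0],
  gripper=-1,
)

```text
t: 21.45
tcp_pos: [0.3932, -0.3016, -0.0112]
tool_rot: [[0.307, 0.952, 0.002], [0.952, -0.307, -0.002], [-0.001, 0.002, -1.0]]
force: [-0.5, 0.4, 6.6]
opening: 0.254
```

Run:
```python
from h import *
s=st(); c=snap("wrist",18)
q=lid(c,(150,150,500,350)); R=s["tool_rot"]; print("lid in tool",(R.T@(np.r_[q,0]-s["tcp_pos"])).round(4))
```

```text
t 21.45 tcp [ 0.3932 -0.3016 -0.0112] yaw 72.1 tilt 0.14 open 0.254 F [-0.5  0.4  6.6] qv 0.002
plate [ 0.3925 -0.3015] 0.0528 1.0
 comp [182, 167, 275, 183, 6080] knobtop? [ 0.3588 -0.2908  0.042 ]
 comp [286, 282, 69, 68, 3288] knobtop? [ 0.3866 -0.2991  0.042 ]
lid in tool [-0.0001 -0.0007 -0.0112]
```

Emit:
carry_out(
  steps=[0, 0, -0.03, 0, 0, 0, 0, 0, -0.1, 0, 0, 0, 0, 0, -0.19, 0, 0, 0, 0, 0, -0.28, 0, 0, 0, 0, 0, -0.37, 0, 0, 0],
)

```text
t: 22.0
tcp_pos: [0.3923, -0.3007, 0.1752]
tool_rot: [[0.307, 0.952, 0.001], [0.952, -0.307, -0.001], [-0.001, 0.002, -1.0]]
force: [1.0, -1.0, -1.5]
opening: 0.255
```

Run:
```python
from h import *
s=st()
for n in ("side0","scene0"):
    rim(np.load(n+".npz"),(.66,.22),.052,.08)
rim(np.load("wrist10.npz"),(.66,.22),.052,.08)
go(s,[.6,-.12,.2],72)
```

```text
t 22.0 tcp [ 0.3923 -0.3007  0.1752] yaw 72.1 tilt 0.1 open 0.255 F [ 1.  -1.  -1.5] qv 0.894
outer [0.6571 0.2081] 0.0444 0.61 inner [0.6605 0.226 ] 0.046 0.69 n 120
outer [0.6644 0.2244] 0.047 0.6 inner [0.6585 0.2277] 0.0466 0.83 n 120Traceback (most recent call last):
  File "<stdin>", line 5, in <module>
  File "h.py", line 62, in rim
    o=circr(po,tol=.0015); i=circr(pi,tol=.0015); xy=(o[0]+i[0])/2
  File "h.py", line 17, in circr
    c,r,_=circ(p[m]); e=np.hypot(*(p[:,:2]-c).T)-r; m=abs(e)<max(tol,1.5*np.median(abs(e)))
          ~~~~^^^^^^
  File "h.py", line 11, in circ
    A=np.c_[2*p[:,:2],np.ones(len(p))];s=np.linalg.lstsq(A,(p[:,:2]**2).sum(1),rcond=None)[0]
              ~^^^^^^
IndexError: too many indices for array: array is 1-dimensional, but 2 were indexed
```

Run:
```python
from h import *
s=st();go(s,[.52,-.10,.195],72);go(s,[.65,.1,.195],72)
```

```text
t 22.0 tcp [ 0.3923 -0.3007  0.1752] yaw 72.1 tilt 0.1 open 0.255 F [ 1.  -1.  -1.5] qv 0.894
row [0.4604, 0.1197, -0.0397] [0.0005, 0.0003, 0.0006] dist 0.239
row [0.9209, 0.2442, -0.04] [0.0005, 0.0003, 0.0006] dist 0.477
```

Emit:
carry_out(
  steps=[0.05, 0.013, -0.04, 0, 0, 0, 0.13, 0.035, -0.04, 0, 0, 0, 0.22, 0.06, -0.04, 0, 0, 0, 0.31, 0.08, -0.04, 0, 0, 0, 0.4, 0.105, -0.04, 0, 0, 0],
)

```text
t: 22.5
tcp_pos: [0.504, -0.1248, 0.1951]
tool_rot: [[0.308, 0.951, 0.001], [0.951, -0.308, -0.001], [-0.001, 0.002, -1.0]]
force: [1.2, -0.6, -1.1]
opening: 0.254
```

Run:
```python
from h import *
s=st();go(s,[.65,.1,.195],72)
```

```text
t 22.5 tcp [ 0.504  -0.1248  0.1951] yaw 72.07 tilt 0.1 open 0.254 F [ 1.2 -0.6 -1.1] qv 0.914
row [0.5176, 0.1395, -0.0002] [0.0005, 0.0003, 0.0004] dist 0.268
```

Emit:
carry_out(
  steps=[0.09, 0.024, 0, 0, 0, 0, 0.18, 0.048, 0, 0, 0, 0, 0.27, 0.072, 0, 0, 0, 0, 0.36, 0.1, 0, 0, 0, 0, 0.44, 0.12, 0, 0, 0, 0],
)

```text
t: 23.0
tcp_pos: [0.6294, 0.0683, 0.1944]
tool_rot: [[0.307, 0.952, 0.001], [0.952, -0.307, -0.001], [-0.001, 0.001, -1.0]]
force: [0.8, -0.8, -0.8]
opening: 0.253
```

Emit:
carry_out(
  steps=[0.04, 0.01, 0, 0, 0, 0, 0.04, 0.01, 0, 0, 0, 0, 0.04, 0.01, 0, 0, 0, 0],
)

```text
t: 23.3
tcp_pos: [0.6397, 0.086, 0.1935]
tool_rot: [[0.306, 0.952, -0.001], [0.952, -0.306, -0.002], [-0.002, -0.0, -1.0]]
force: [0.5, -0.1, -2.6]
opening: 0.26
```

Run:
```python
from h import *
s=st(); snap("wrist",19)
```

```text
t 23.3 tcp [0.6397 0.086  0.1935] yaw 72.18 tilt 0.12 open 0.26 F [ 0.5 -0.1 -2.6] qv 0.028
```

View pics/wrist19.png

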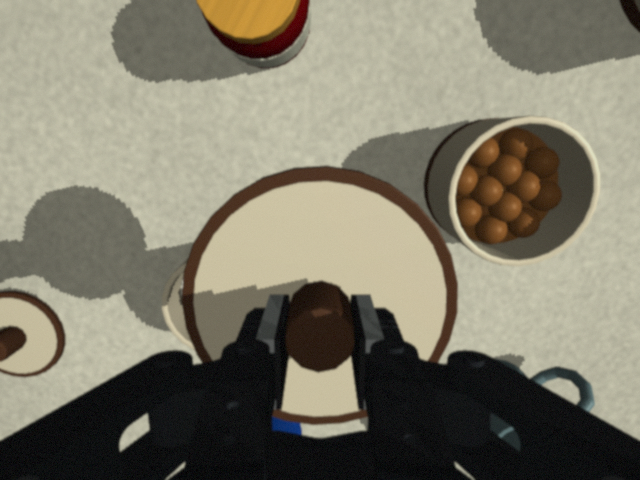

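Lid held over the table; medium pot rim fully in view, ellipse centred near (525,190).

Run:
```python
from h import *
c=np.load("wrist19.npz"); p=cast(c,(525,190),.08)[0]; print(p)
rim(c,p[:2],.052,.08)
s=st(); go(s,[.659,.2267,.195],72)
```

```text
[0.65715365 0.22755287 0.08      ]
outer [0.6604 0.2265] 0.0517 0.68 inner [0.6597 0.2265] 0.0468 1.0 n 120
t 23.35 tcp [0.6396 0.0852 0.1938] yaw 72.11 tilt 0.11 open 0.257 F [-0.6 -0.  -1.7] qv 0.017
row [0.2812, -0.0501, -0.003] [-0.0, 0.0006, 0.0006] dist 0.143
```

Emit:
carry_out(
  steps=[0.06, -0.01, 0, 0, 0, 0, 0.15, -0.03, 0, 0, 0, 0, 0.24, -0.045, 0, 0, 0, 0, 0.281, -0.047, 0.04, 0, 0.0006, 0.0006, 0.281, -0.047, 0.1, 0, 0.0006, 0.0006],
)

```text
t: 23.85
tcp_pos: [0.6622, 0.2284, 0.1461]
tool_rot: [[0.307, 0.952, 0.006], [0.952, -0.307, 0.002], [0.004, 0.005, -1.0]]
force: [-0.5, -0.8, -1.7]
opening: 0.257
```

Run:
```python
from h import *
s=st(); go(s,[.6605,.2263,.095],72)
```

```text
t 23.85 tcp [0.6622 0.2284 0.1461] yaw 72.1 tilt 0.36 open 0.257 F [-0.5 -0.8 -1.7] qv 0.512
row [-0.0054, -0.0025, 0.1021] [0.0016, -0.0012, 0.0006] dist 0.051
```

Emit:
carry_out(
  steps=[-0.003, -0.0015, 0.04, 0.001, -0.001, 0, -0.003, -0.0015, 0.08, 0.001, -0.001, 0, -0.003, -0.0015, 0.1, 0.001, -0.001, 0, -0.003, -0.0015, 0.1, 0.001, -0.001, 0],
)

```text
t: 24.25
tcp_pos: [0.6598, 0.2257, 0.094]
tool_rot: [[0.309, 0.951, -0.002], [0.951, -0.309, -0.001], [-0.002, -0.002, -1.0]]
force: [-0.2, -0.4, -1.6]
opening: 0.259
```

Run:
```python
from h import *
s=st(); go(s,[.6605,.2263,.062],72); snap("side",20);snap("scene",20)
a=cv2.imread("pics/side20.png")[130:240,270:400]; b=cv2.imread("pics/scene20.png")[210:350,290:440]
cv2.imwrite("pics/c20.png",np.hstack([cv2.resize(a,(400,340)),cv2.resize(b,(390,340))]))
```

```text
t 24.25 tcp [0.6598 0.2257 0.094 ] yaw 72.02 tilt 0.13 open 0.259 F [-0.2 -0.4 -1.6] qv 0.036
row [0.0017, 0.001, 0.064] [-0.0005, 0.0005, 0.0001] dist 0.032
```

View pics/c20.png

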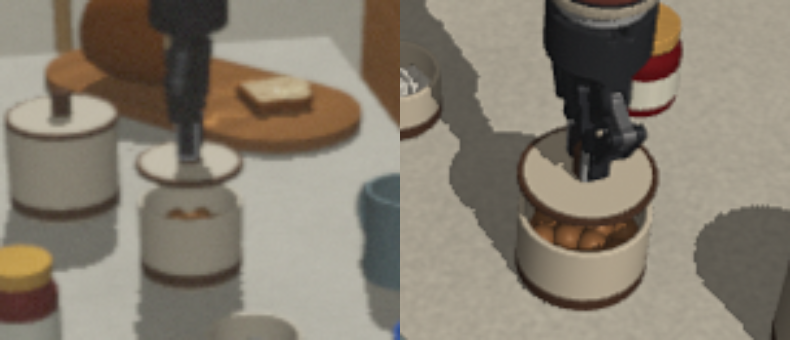

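Aligned. Lower it.

Emit:
carry_out(
  steps=[0.0015, 0.001, 0.014, 0, 0, 0, 0.0015, 0.001, 0.03, 0, 0, 0, 0.0015, 0.001, 0.045, 0, 0, 0, 0.0015, 0.001, 0.056, 0, 0, 0, 0.0015, 0.001, 0.061, 0, 0, 0],
)

```text
t: 24.85
tcp_pos: [0.6618, 0.227, 0.065]
tool_rot: [[0.308, 0.951, 0.001], [0.951, -0.308, -0.0], [-0.0, 0.001, -1.0]]
force: [-0.2, 0.5, -2.5]
opening: 0.253
```

Emit:
carry_out(
  steps=[0, 0, 0.002, 0, 0, 0, 0, 0, 0.004, 0, 0, 0, 0, 0, 0.004, 0, 0, 0],
)

```text
t: 25.15
tcp_pos: [0.6618, 0.2271, 0.063]
tool_rot: [[0.308, 0.951, 0.001], [0.951, -0.308, -0.0], [0.0, 0.001, -1.0]]
force: [0.0, 0.2, -1.1]
opening: 0.258
```

Emit:
carry_out(
  steps=[0, 0, 0.002, 0, 0, 0, 0, 0, 0.002, 0, 0, 0],
)

```text
t: 25.35
tcp_pos: [0.662, 0.2271, 0.0622]
tool_rot: [[0.308, 0.951, 0.001], [0.951, -0.308, -0.0], [0.0, 0.001, -1.0]]
force: [-0.1, 0.2, -1.7]
opening: 0.257
```

Emit:
carry_out(
  steps=[0, -0.002, 0.002, 0, 0, 0, 0, -0.002, 0.005, 0, 0, 0, 0, -0.002, 0.005, 0, 0, 0],
)

```text
t: 25.65
tcp_pos: [0.6608, 0.2274, 0.0594]
tool_rot: [[0.308, 0.951, 0.001], [0.951, -0.308, -0.0], [-0.0, 0.001, -1.0]]
force: [0.7, 0.3, -1.7]
opening: 0.255
```

Emit:
carry_out(
  steps=[0, 0, 0.002, 0, 0, 0, 0, 0, 0.002, 0, 0, 0],
)

```text
t: 25.85
tcp_pos: [0.6609, 0.2274, 0.0589]
tool_rot: [[0.308, 0.951, 0.001], [0.951, -0.308, -0.0], [0.0, 0.001, -1.0]]
force: [-1.2, -0.3, 1.1]
opening: 0.258
```

Contact at the expected height (0.0588). Press slightly, release, retreat.

Emit:
carry_out(
  steps=[0, 0, 0.0012, 0, 0, 0, 0, 0, 0.0012, 0, 0, 0],
)

```text
t: 26.05
tcp_pos: [0.6609, 0.2274, 0.0589]
tool_rot: [[0.308, 0.951, 0.001], [0.951, -0.308, -0.0], [0.0, 0.001, -1.0]]
force: [-2.8, -0.9, 4.9]
opening: 0.253
```

Emit:
carry_out(
  steps=[0, 0, 0, 0, 0, 0, 0, 0, 0, 0, 0, 0, 0, 0, 0, 0, 0, 0, 0, 0, 0, 0, 0, 0],
  gripper=0.1,
)

```text
t: 26.45
tcp_pos: [0.661, 0.2274, 0.0587]
tool_rot: [[0.308, 0.951, 0.001], [0.951, -0.308, -0.0], [0.0, 0.001, -1.0]]
force: [0.8, 0.1, -0.4]
opening: 0.547
```

Emit:
carry_out(
  steps=[0, 0, -0.04, 0, 0, 0, 0, 0, -0.12, 0, 0, 0, 0, 0, -0.21, 0, 0, 0, 0, 0, -0.28, 0, 0, 0, 0, 0, -0.28, 0, 0, 0],
)

```text
t: 26.95
tcp_pos: [0.6647, 0.2284, 0.2071]
tool_rot: [[0.308, 0.951, 0.013], [0.951, -0.308, 0.002], [0.007, 0.012, -1.0]]
force: [0.9, 0.3, 0.7]
opening: 0.548
```

Run:
```python
from h import *
s=st(); c=snap("wrist",21); go(s,[.664,-.205,.18],72);go(s,[.70,0.02,.195],72)
```

```text
t 26.95 tcp [0.6647 0.2284 0.2071] yaw 72.07 tilt 0.79 open 0.548 F [0.9 0.3 0.7] qv 0.072
row [-0.8254, 0.2649, 0.052] [0.0038, -0.0021, 0.0004] dist 0.434
row [-0.3749, 0.1952, 0.0241] [0.0038, -0.0021, 0.0004] dist 0.212
```

View pics/wrist21.png

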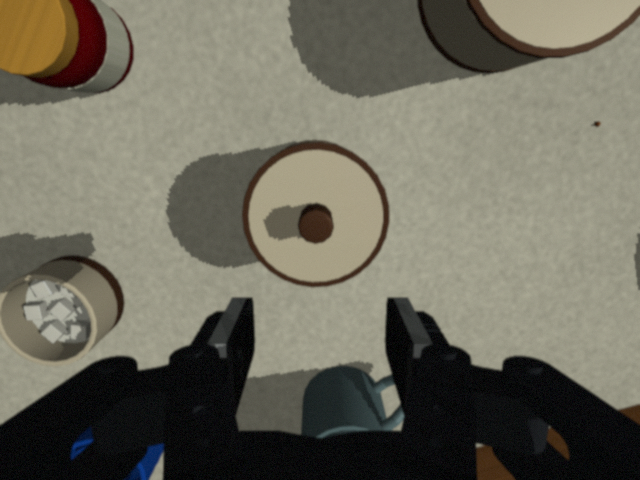

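Emit:
carry_out(
  steps=[-0.06, 0.02, 0.02, 0.003, -0.002, 0, -0.15, 0.05, 0.02, 0.003, -0.002, 0, -0.24, 0.09, 0.02, 0.003, -0.002, 0, -0.33, 0.13, 0.02, 0.003, -0.002, 0, -0.42, 0.18, 0.02, 0.003, -0.002, 0],
)

```text
t: 27.5
tcp_pos: [0.6827, 0.0005, 0.1912]
tool_rot: [[0.307, 0.952, -0.005], [0.952, -0.307, -0.001], [-0.003, -0.004, -1.0]]
force: [1.3, 1.5, -0.0]
opening: 0.544
```

Emit:
carry_out(
  steps=[-0.02, 0, 0, 0, 0, 0, -0.02, 0, 0, 0, 0, 0, -0.02, 0, 0, 0, 0, 0],
)

```text
t: 27.8
tcp_pos: [0.6788, -0.0081, 0.1898]
tool_rot: [[0.307, 0.952, -0.007], [0.952, -0.308, -0.0], [-0.002, -0.007, -1.0]]
force: [0.6, 1.3, 0.2]
opening: 0.549
```

Run:
```python
from h import *
s=st(); c=snap("wrist",22); rim(c,(.678,-.012),.042,.06)
```

```text
t 27.8 tcp [ 0.6788 -0.0081  0.1898] yaw 72.09 tilt 0.41 open 0.549 F [0.6 1.3 0.2] qv 0.028
outer [ 0.6717 -0.0132] 0.0344 0.58 inner [ 0.6746 -0.0134] 0.0408 0.54 n 120
```

View pics/wrist22.png

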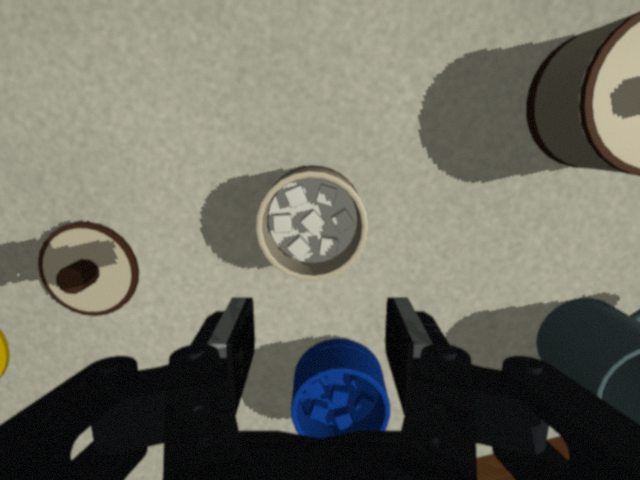

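Run:
```python
from h import *
c=np.load("wrist22.npz"); im=c["pixels"]; h=cv2.cvtColor(cv2.GaussianBlur(im,(3,3),0),cv2.COLOR_RGB2HSV)
for u,v in [(259,225),(261,225),(312,173),(366,225),(312,276),(230,120),(300,150)]: print(u,v,im[v,u],h[v,u])
m=((h[...,1]>44)&(h[...,2]>120)).astype(np.uint8); n=np.zeros_like(m); n[160:290,245:380]=m[160:290,245:380]
cn=max(cv2.findContours(n,0,cv2.CHAIN_APPROX_NONE)[0],key=cv2.contourArea); print(cv2.boundingRect(cn))
p=cv2.convexHull(cn)[:,0]; print(circr(cast(c,p,.06),tol=.001))
p=cast(c,(312.5,224.5),.06)[0]; print(p.round(4),"width",np.linalg.norm(cast(c,(257,224),.06)-cast(c,(368,224),.06)).round(4))
print("lid"); lid(c,(30,215,145,320))
```

```text
259 225 [182 175 147] [ 22  51 181]
261 225 [180 172 144] [ 23  51 176]
312 173 [184 175 148] [ 23  49 178]
366 225 [190 181 152] [ 23  50 188]
312 276 [163 157 132] [ 23  50 158]
230 120 [167 164 147] [ 29  31 165]
300 150 [169 166 146] [ 27  33 169]
(256, 171, 112, 110)
(array([ 0.67891597, -0.01480435]), np.float64(0.041281821776037904), np.float64(0.9347826086956522))
[ 0.6772 -0.0133  0.06  ] width 0.0819
lid
plate [ 0.6639 -0.2161] 0.0427 0.98
 comp [39, 222, 99, 93, 1315] knobtop? [ 0.6563 -0.191   0.042 ]
 comp [56, 262, 43, 31, 662] knobtop? [ 0.6642 -0.2131  0.042 ]
```

Run:
```python
from h import *
s=st(); go(s,[.664,-.2155,.17],72); print(cast(np.load("side0.npz"),(393,335),.03))
```

```text
t 27.85 tcp [ 0.6791 -0.0073  0.1903] yaw 72.17 tilt 0.37 open 0.554 F [-0.7  0.6  0.7] qv 0.016
row [-0.4055, 0.099, 0.0409] [-0.0019, 0.0007, 0.0009] dist 0.21
[[ 0.69690507 -0.363304    0.03      ]]
```

Emit:
carry_out(
  steps=[-0.06, 0.015, 0.02, 0, 0, 0, -0.15, 0.04, 0.04, -0.002, 0, 0, -0.24, 0.06, 0.04, -0.002, 0, 0, -0.33, 0.08, 0.04, -0.002, 0, 0, -0.4, 0.099, 0.04, -0.002, 0, 0],
)

```text
t: 28.35
tcp_pos: [0.6649, -0.2129, 0.1703]
tool_rot: [[0.304, 0.953, -0.0], [0.953, -0.304, -0.002], [-0.002, 0.0, -1.0]]
force: [0.9, -0.5, 0.5]
opening: 0.548
```

Emit:
carry_out(
  steps=[0, 0, 0, 0, 0, 0, 0, 0, 0, 0, 0, 0],
)

```text
t: 28.55
tcp_pos: [0.6652, -0.2116, 0.1701]
tool_rot: [[0.304, 0.953, -0.001], [0.953, -0.304, -0.001], [-0.002, -0.0, -1.0]]
force: [0.1, 1.2, -0.8]
opening: 0.55
```

Run:
```python
from h import *
s=st(); c=snap("wrist",23); q=lid(c,(255,150,385,290)); go(s,[*q,.04],72)
```

```text
t 28.55 tcp [ 0.6652 -0.2116  0.1701] yaw 72.31 tilt 0.09 open 0.55 F [ 0.1  1.2 -0.8] qv 0.031
plate [ 0.6642 -0.2168] 0.0423 1.0
 comp [261, 164, 106, 104, 1481] knobtop? [ 0.6547 -0.2142  0.042 ]
 comp [298, 206, 31, 33, 799] knobtop? [ 0.6628 -0.2158  0.042 ]
row [-0.01, 0.0012, 0.2602] [-0.0, 0.0005, 0.0017] dist 0.13
```

View pics/wrist23.png

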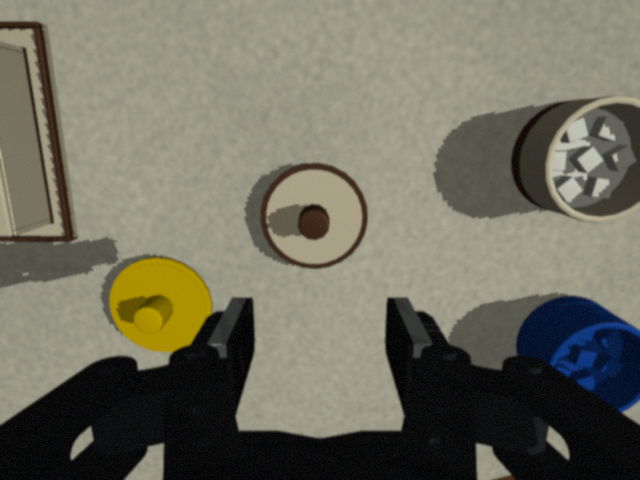

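Run:
```python
from h import *
s=st(); c=np.load("wrist23.npz"); R=s["tool_rot"]
for uv,z in [((160,303),.014),((148,318),.044)]:
    p=cast(c,uv,z)[0]; print(p.round(4),(R.T@(p-np.array([.6637,-.2164,z]))).round(4))
```

```text
t 28.6 tcp [ 0.6653 -0.2108  0.1701] yaw 72.38 tilt 0.08 open 0.551 F [-0.4  0.5  0. ] qv 0.017
[ 0.6949 -0.3626  0.014 ] [-0.1299  0.074   0.0002]
[ 0.6953 -0.361   0.044 ] [-0.1283  0.0739  0.0002]
```

Emit:
carry_out(
  steps=[-0.01, 0.001, 0.05, 0, 0, 0.0015, -0.01, 0.001, 0.12, 0, 0.0005, 0.0015, -0.01, 0.001, 0.2, 0, 0.0005, 0.0015, -0.01, 0.001, 0.25, 0, 0.0005, 0.0015, -0.01, 0.001, 0.26, 0, 0.0005, 0.0015],
)

```text
t: 29.1
tcp_pos: [0.6616, -0.2117, 0.0353]
tool_rot: [[0.304, 0.953, -0.007], [0.953, -0.304, 0.004], [0.001, -0.008, -1.0]]
force: [-0.3, -1.4, -0.1]
opening: 0.55
```

Run:
```python
from h import *
s=st(); go(s,[.664,-.2165,-.0125],72)
```

```text
t 29.1 tcp [ 0.6616 -0.2117  0.0353] yaw 72.28 tilt 0.47 open 0.55 F [-0.3 -1.4 -0.1] qv 0.047
row [-0.0079, 0.0083, 0.0956] [-0.0025, -0.0005, 0.0016] dist 0.048
```

Emit:
carry_out(
  steps=[-0.008, 0.006, 0.03, -0.0025, -0.0005, 0.0015, -0.008, 0.006, 0.055, -0.0025, -0.0005, 0.0015, -0.008, 0.006, 0.08, -0.0025, -0.0005, 0.0015, -0.008, 0.007, 0.09, -0.0025, -0.0005, 0.0015, -0.008, 0.007, 0.092, -0.0025, -0.0005, 0.0015],
)

```text
t: 29.6
tcp_pos: [0.6633, -0.216, -0.0111]
tool_rot: [[0.309, 0.951, -0.001], [0.951, -0.309, 0.0], [-0.0, -0.001, -1.0]]
force: [1.0, 1.1, 0.2]
opening: 0.554
```

Run:
```python
from h import *
s=st(); go(s,[.664,-.2165,-.0125],72); c=snap("wrist",24); lid(c,(190,150,460,350))
```

```text
t 29.6 tcp [ 0.6633 -0.216  -0.0111] yaw 72.03 tilt 0.05 open 0.554 F [1.  1.1 0.2] qv 0.011
row [-0.0005, 0.0017, 0.0028] [-0.0003, 0.0, 0.0002] dist 0.002
plate [ 0.664  -0.2165] 0.0425 0.94
 comp [209, 200, 221, 115, 4169] knobtop? [ 0.6315 -0.206   0.042 ]
 comp [284, 287, 72, 63, 2825] knobtop? [ 0.658  -0.2139  0.042 ]
```

View pics/wrist24.png

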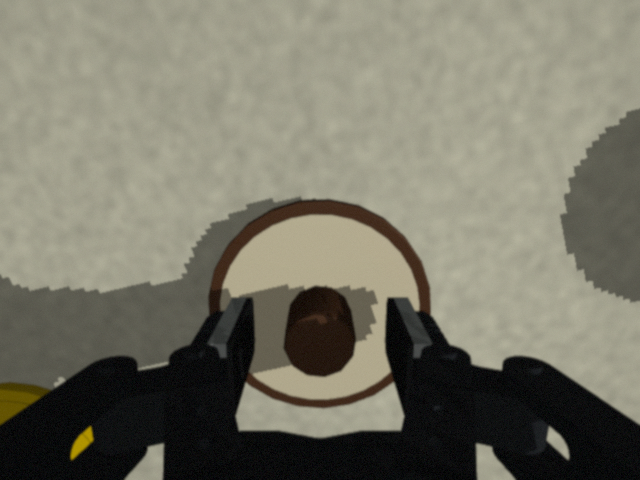

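Emit:
carry_out(
  steps=[0, 0.0015, 0.001, 0, 0, 0, 0, 0.0015, 0.001, 0, 0, 0, 0, 0.0015, 0.001, 0, 0, 0, 0, 0.0015, 0.001, 0, 0, 0, 0, 0.0015, 0.001, 0, 0, 0],
  gripper=-1,
)

```text
t: 30.15
tcp_pos: [0.6652, -0.217, -0.0099]
tool_rot: [[0.309, 0.951, 0.002], [0.951, -0.309, -0.001], [-0.0, 0.002, -1.0]]
force: [-0.0, 0.2, 5.2]
opening: 0.254
```

Run:
```python
from h import *
s=st(); c=snap("wrist",25)
q=lid(c,(190,150,460,350)); R=s["tool_rot"]; print("lid in tool",(R.T@(np.r_[q,0]-s["tcp_pos"])).round(4))
```

```text
t 30.15 tcp [ 0.6652 -0.217  -0.0099] yaw 72.01 tilt 0.12 open 0.254 F [-0.   0.2  5.2] qv 0.001
plate [ 0.6644 -0.2169] 0.0427 0.95
 comp [209, 195, 221, 154, 4899] knobtop? [ 0.6362 -0.2079  0.042 ]
 comp [286, 281, 68, 69, 3321] knobtop? [ 0.659  -0.2147  0.042 ]
lid in tool [-0.0001 -0.0008 -0.0099]
```

Emit:
carry_out(
  steps=[0, 0, -0.03, 0, 0, 0, 0, 0, -0.1, 0, 0, 0, 0, 0, -0.19, 0, 0, 0, 0, 0, -0.28, 0, 0, 0, 0.06, 0, -0.36, 0, 0, 0],
)

```text
t: 30.7
tcp_pos: [0.6731, -0.1915, 0.1728]
tool_rot: [[0.313, 0.95, 0.002], [0.95, -0.313, -0.003], [-0.002, 0.003, -1.0]]
force: [1.1, -0.1, -1.3]
opening: 0.254
```

Run:
```python
from h import *
s=st(); go(s,[.678,-.125,.18],72)
```

```text
t 30.7 tcp [ 0.6731 -0.1915  0.1728] yaw 71.78 tilt 0.2 open 0.254 F [ 1.1 -0.1 -1.3] qv 0.666
row [0.1293, -0.0323, -0.0147] [0.0009, 0.0007, -0.0012] dist 0.067
```

Emit:
carry_out(
  steps=[0.08, -0.02, -0.014, 0, 0, 0, 0.13, -0.03, -0.014, 0, 0, 0, 0.13, -0.03, -0.014, 0, 0, 0, 0.13, -0.03, -0.014, 0, 0, 0],
)

```text
t: 31.1
tcp_pos: [0.6787, -0.1245, 0.1797]
tool_rot: [[0.311, 0.95, 0.001], [0.95, -0.311, -0.003], [-0.003, 0.002, -1.0]]
force: [-0.2, -0.6, -0.9]
opening: 0.255
```

Run:
```python
from h import *
s=st(); snap("wrist",26)
```

```text
t 31.1 tcp [ 0.6787 -0.1245  0.1797] yaw 71.86 tilt 0.2 open 0.255 F [-0.2 -0.6 -0.9] qv 0.027
```

View pics/wrist26.png

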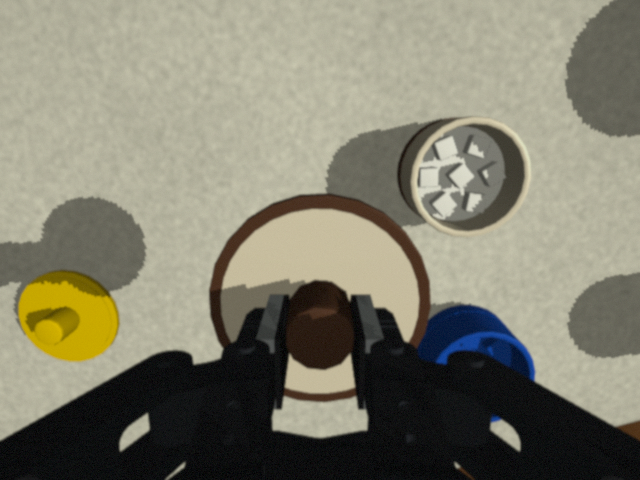

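Run:
```python
from h import *
c=np.load("wrist26.npz"); p=cast(c,(471,177),.06)[0]; print(p.round(4), np.linalg.norm(cast(c,(411,177),.06)-cast(c,(531,177),.06)))
rim(c,p[:2],.042,.06)
h=cv2.cvtColor(cv2.GaussianBlur(c["pixels"],(3,3),0),cv2.COLOR_RGB2HSV)
m=((h[...,1]>42)&(h[...,2]>130)).astype(np.uint8); n=np.zeros_like(m); n[105:245,395:545]=m[105:245,395:545]
cn=max(cv2.findContours(n,0,cv2.CHAIN_APPROX_NONE)[0],key=cv2.contourArea); print(cv2.boundingRect(cn)); print(circr(cast(c,cv2.convexHull(cn)[:,0],.06),tol=.001))
s=st(); go(s,[.6785,-.0142,.16],72)
```

```text
[ 0.6783 -0.0144  0.06  ] 0.08298922126611827
outer [ 0.6798 -0.0148] 0.0416 0.51 inner [ 0.6791 -0.0149] 0.0371 0.77 n 120
(411, 117, 119, 120)
(array([ 0.67930958, -0.01521655]), np.float64(0.041245875607070374), np.float64(0.9230769230769231))
t 31.15 tcp [ 0.6786 -0.1253  0.1793] yaw 71.8 tilt 0.19 open 0.257 F [ 0.4 -1.4 -1.3] qv 0.02
row [0.2111, -0.0697, 0.0379] [0.0005, 0.0009, -0.0011] dist 0.113
```

Emit:
carry_out(
  steps=[0.05, -0.017, 0.01, 0, 0, 0, 0.13, -0.043, 0.03, 0, 0.001, -0.001, 0.19, -0.063, 0.038, 0, 0.001, -0.001, 0.211, -0.067, 0.06, 0, 0.001, -0.001, 0.211, -0.067, 0.12, 0, 0.001, -0.001],
)

```text
t: 31.65
tcp_pos: [0.6824, -0.0146, 0.1217]
tool_rot: [[0.308, 0.951, 0.008], [0.951, -0.308, -0.001], [0.001, 0.008, -1.0]]
force: [0.7, 0.2, -1.2]
opening: 0.257
```

Run:
```python
from h import *
s=st(); go(s,[.6798,-.0150,.075],72)
```

```text
t 31.65 tcp [ 0.6824 -0.0146  0.1217] yaw 72.04 tilt 0.46 open 0.257 F [ 0.7  0.2 -1.2] qv 0.533
row [-0.0024, -0.0054, 0.0933] [0.0025, -0.0004, 0.0002] dist 0.047
```

Emit:
carry_out(
  steps=[-0.001, -0.004, 0.04, 0.002, 0, 0, -0.001, -0.004, 0.075, 0.002, 0, 0, -0.001, -0.004, 0.09, 0.002, 0, 0, -0.001, -0.004, 0.09, 0.002, 0, 0],
)

```text
t: 32.05
tcp_pos: [0.6796, -0.0153, 0.0748]
tool_rot: [[0.309, 0.951, -0.001], [0.951, -0.309, 0.001], [0.001, -0.001, -1.0]]
force: [-0.8, 0.0, -0.7]
opening: 0.253
```

Run:
```python
from h import *
s=st(); go(s,[.6798,-.0150,.044],72); snap("side",27);snap("scene",27)
a=cv2.imread("pics/side27.png")[180:280,300:430]; b=cv2.imread("pics/scene27.png")[170:290,220:350]
cv2.imwrite("pics/c27.png",np.hstack([cv2.resize(a,(400,310)),cv2.resize(b,(336,310))]))
```

```text
t 32.05 tcp [ 0.6796 -0.0153  0.0748] yaw 71.97 tilt 0.08 open 0.253 F [-0.8  0.  -0.7] qv 0.029
row [0.0007, 0.0003, 0.0616] [-0.0004, -0.0002, -0.0001] dist 0.031
```

View pics/c27.png

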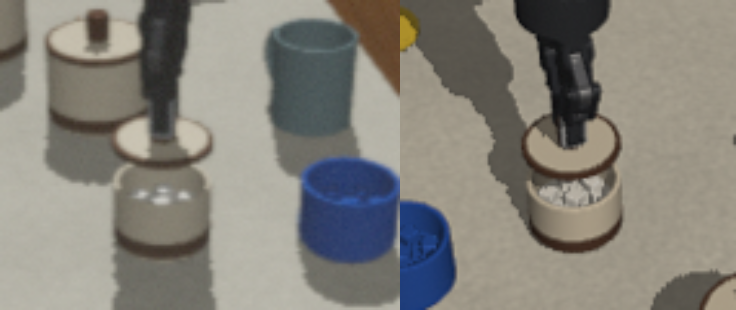

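Run:
```python
from h import *
c=np.load("scene27.npz"); d=np.load("side27.npz")
for cc in (c,d):
    print(proj(cc,[[.679,-.0148,.06],[.679,-.0148,.099],[.679,-.0148,0]]).round(1).tolist())
print("scene obs lid u",220+571/2.585,"rim u",220+576/2.585 - 0, "side obs lid",300+162/3.077,"pot",300+162/3.077)
```

```text
[[286.2, 238.4], [285.5, 225.7], [287.3, 256.9]]
[[352.0, 237.7], [352.2, 224.6], [351.8, 257.1]]
scene obs lid u 440.88974854932303 rim u 442.8239845261122 side obs lid 352.64868378290544 pot 352.64868378290544
```

Run:
```python
from h import *
c=np.load("scene27.npz"); im=c["pixels"]
b=cv2.imread("pics/scene27.png")[200:275,250:330]; cv2.imwrite("pics/c27b.png",cv2.resize(b,None,fx=9,fy=8,interpolation=cv2.INTER_NEAREST)[:, :])
rim(np.load("scene0.npz"),(.679,-.0148),.042,.06)
rim(np.load("side0.npz"),(.679,-.0148),.042,.06)
```

```text
outer [ 0.6861 -0.0159] 0.0352 0.59 inner [ 0.6838 -0.0188] 0.0428 0.55 n 120
outer [ 0.681  -0.0132] 0.0439 0.62 inner [ 0.6799 -0.0167] 0.0362 0.58 n 120
```

View pics/c27b.png

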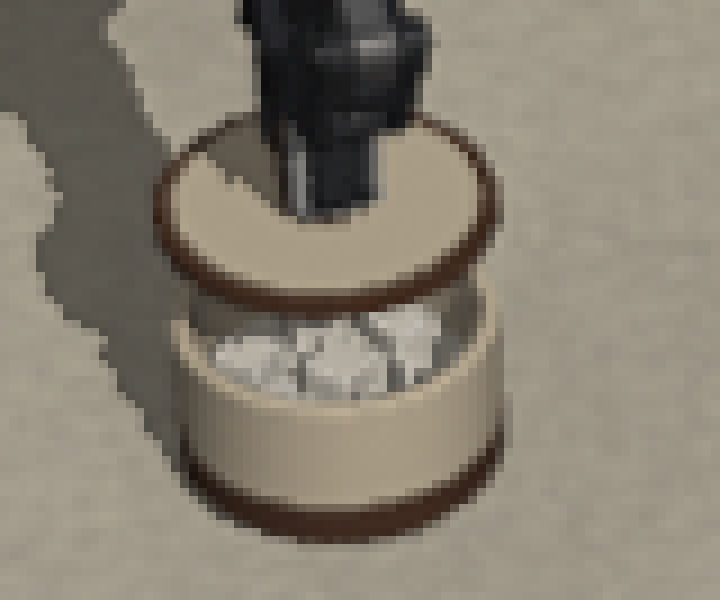

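Emit:
carry_out(
  steps=[0, 0, 0.014, 0, 0, 0, 0, 0, 0.03, 0, 0, 0, 0, 0, 0.045, 0, 0, 0, 0, 0, 0.056, 0, 0, 0, 0, 0, 0.06, 0, 0, 0],
)

```text
t: 32.65
tcp_pos: [0.6805, -0.015, 0.046]
tool_rot: [[0.309, 0.951, 0.001], [0.951, -0.309, 0.001], [0.001, 0.001, -1.0]]
force: [-0.8, -0.0, -1.2]
opening: 0.259
```

Emit:
carry_out(
  steps=[0, 0, 0.002, 0, 0, 0, 0, 0, 0.004, 0, 0, 0, 0, 0, 0.004, 0, 0, 0],
)

```text
t: 32.95
tcp_pos: [0.6805, -0.0149, 0.044]
tool_rot: [[0.309, 0.951, 0.001], [0.951, -0.309, 0.001], [0.001, 0.001, -1.0]]
force: [0.5, 0.7, -0.5]
opening: 0.256
```

Emit:
carry_out(
  steps=[0, 0, 0.002, 0, 0, 0, 0, 0, 0.003, 0, 0, 0],
)

```text
t: 33.15
tcp_pos: [0.6807, -0.0149, 0.0427]
tool_rot: [[0.309, 0.951, 0.002], [0.951, -0.309, 0.001], [0.001, 0.001, -1.0]]
force: [-0.2, -0.3, -0.7]
opening: 0.256
```

Emit:
carry_out(
  steps=[0, 0, 0.002, 0, 0, 0, 0, 0, 0.004, 0, 0, 0, 0, 0, 0.004, 0, 0, 0],
)

```text
t: 33.45
tcp_pos: [0.6806, -0.0149, 0.0405]
tool_rot: [[0.309, 0.951, 0.001], [0.951, -0.309, 0.001], [0.001, 0.001, -1.0]]
force: [-0.4, -0.2, -0.8]
opening: 0.255
```

Emit:
carry_out(
  steps=[0, 0, 0.002, 0, 0, 0, 0, 0, 0.002, 0, 0, 0],
)

```text
t: 33.65
tcp_pos: [0.6808, -0.015, 0.0401]
tool_rot: [[0.309, 0.951, 0.002], [0.951, -0.309, 0.001], [0.001, 0.001, -1.0]]
force: [-1.7, 0.6, 2.3]
opening: 0.252
```

Contact at the expected 0.0401. Release and retreat.

Emit:
carry_out(
  steps=[0, 0, 0.0005, 0, 0, 0, 0, 0, 0.0005, 0, 0, 0, 0, 0, 0.0005, 0, 0, 0, 0, 0, 0.0005, 0, 0, 0, 0, 0, 0.0005, 0, 0, 0],
  gripper=0.1,
)

```text
t: 34.15
tcp_pos: [0.6808, -0.0149, 0.0398]
tool_rot: [[0.309, 0.951, 0.002], [0.951, -0.309, 0.001], [0.001, 0.001, -1.0]]
force: [0.2, 1.0, -0.2]
opening: 0.551
```

Emit:
carry_out(
  steps=[0, 0, -0.04, 0, 0, 0, 0, 0, -0.12, 0, 0, 0, 0, 0, -0.21, 0, 0, 0, 0, 0, -0.3, 0, 0, 0, 0, 0, -0.32, 0, 0, 0],
)

```text
t: 34.65
tcp_pos: [0.6841, -0.0155, 0.2078]
tool_rot: [[0.309, 0.951, 0.013], [0.951, -0.309, -0.001], [0.003, 0.012, -1.0]]
force: [1.2, -0.5, 0.7]
opening: 0.551
```

Emit:
carry_out(
  steps=[0, 0, 0, 0, 0, 0, 0, 0, 0, 0, 0, 0, 0, 0, 0, 0, 0, 0],
)

```text
t: 34.95
tcp_pos: [0.683, -0.0154, 0.2055]
tool_rot: [[0.309, 0.951, 0.009], [0.951, -0.309, -0.0], [0.003, 0.009, -1.0]]
force: [-0.2, 0.2, -0.8]
opening: 0.552
```

Run:
```python
from h import *
s=st(); c=snap("wrist",28);snap("side",28);snap("scene",28); go(s,[.55,-.25,.2],72)
```

```text
t 34.95 tcp [ 0.683  -0.0154  0.2055] yaw 72.01 tilt 0.54 open 0.552 F [-0.2  0.2 -0.8] qv 0.012
row [-0.5285, -0.1082, 0.0087] [0.0029, -0.0008, 0.0001] dist 0.27
```

View pics/side28.png

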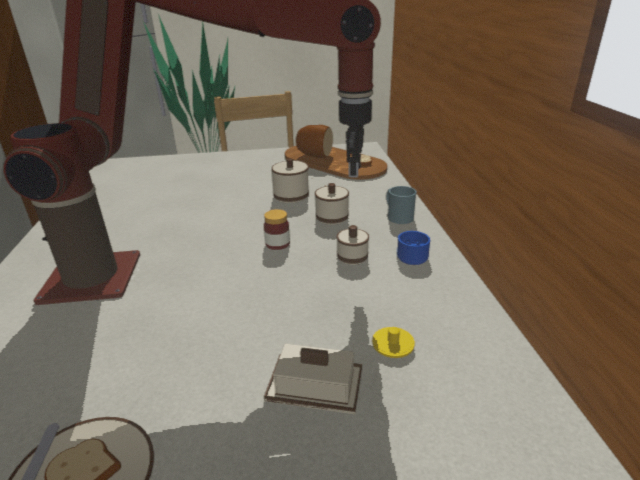

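View pics/scene28.png

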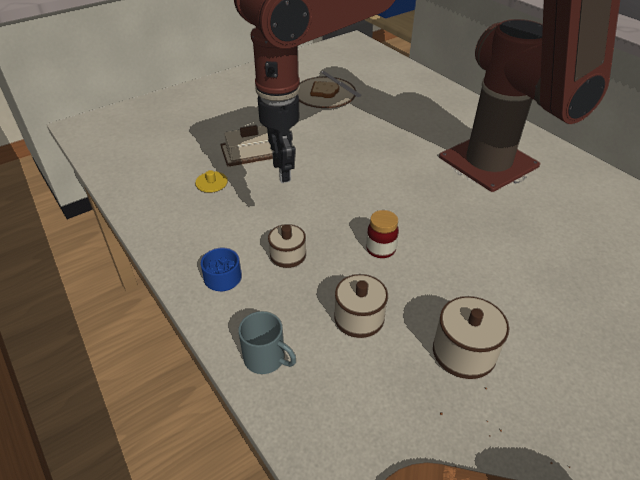

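View pics/wrist28.png

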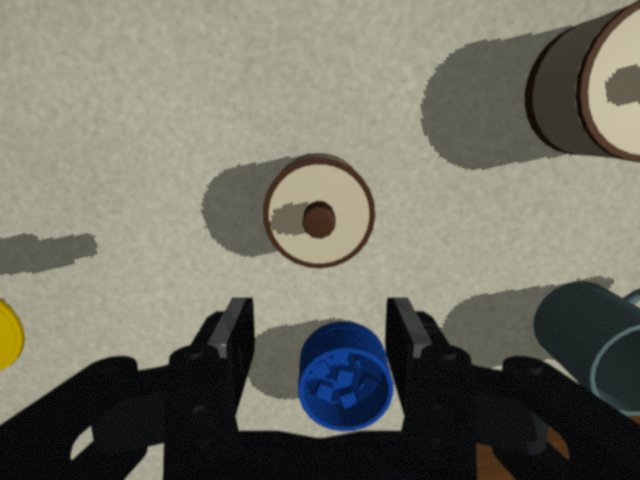

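Run:
```python
from h import *
c=np.load("wrist15.npz"); cv2.imwrite("pics/w15c.png",cv2.resize(c["pixels"][80:310,230:410,::-1],None,fx=3,fy=2.6))
c=np.load("wrist28.npz"); lid(c,(255,150,385,275),.05)
c=np.load("wrist21.npz"); lid(c,(238,138,395,292),.07)
```

```text
plate [ 0.6796 -0.0149] 0.0425 0.94
 comp [263, 157, 112, 111, 1683] knobtop? [ 0.6684 -0.0124  0.092 ]
 comp [303, 202, 32, 36, 899] knobtop? [ 0.6784 -0.0142  0.092 ]
plate [0.6599 0.2275] 0.0525 1.0
 comp [242, 142, 147, 144, 2357] knobtop? [0.6464 0.2309 0.112 ]
 comp [298, 204, 35, 39, 998] knobtop? [0.6587 0.2283 0.112 ]
```

View pics/w15c.png

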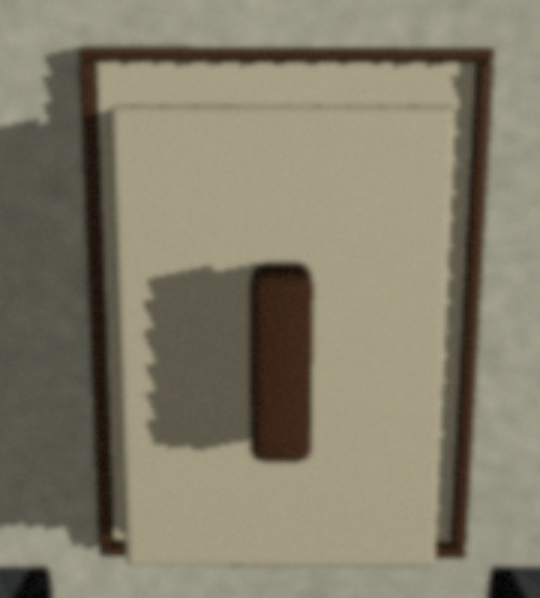

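Run:
```python
from h import *
c=np.load("wrist15.npz"); f=lambda P:np.array(P)/[3,2.6]+[229.8,79.8]
rect(cast(c,f([(82,48),(492,50),(465,556),(100,555)]),.012)); rect(cast(c,f([(113,107),(453,107),(436,563),(128,563)]),.056))
s=st()
```

```text
rect c [ 0.5291 -0.4386] size 0.1626 0.1071 ang -18.0
rect c [ 0.5295 -0.4393] size 0.1299 0.0791 ang -17.8
t 35.1 tcp [ 0.683  -0.0154  0.2054] yaw 72.01 tilt 0.52 open 0.549 F [ 0.7 -0.2  0.6] qv 0.007
```

Every check agrees and the arm is clear of everything, so I am handing in.

Run:
```python
from rig import ctrl
print(ctrl.sign_off())
```

```text
the job is handed in; nothing more can be done
None
```

All three lids are on their pots and the butter cover is on its dish inside the rim. I handed the job in at about 35 s of the 118 s allowed; sign-off gives no verdict.

**Method:** I lowered each piece until the force showed contact at the expected seated height, then opened the gripper and backed straight up.

**Last checks:**

| Piece | Measured offset | Contact height |
|---|---|---|
| Small lid on its pot | about 1 mm | as expected |
| Medium lid on its pot | about 1 mm | as expected |
| Large lid on its pot | about 2 mm | as expected |
| Butter cover on the dish | about 1 mm, 0.2° of turn | as expected |

In the last scene and side pictures, all four looked level, and the pots, dish, jam jar, blue pot and yellow lid stood where they had been. I did not measure the lids' tilt.

**What disagreed:** The first grasp closed on air. The pictures showed the shut fingertips about 35 mm higher than the reported tool position. I regrasped lower by that amount, checking pictures and force as I went, and took every later height relative to each grasp.

Some automatic rim fits in the side and scene pictures were poor (wrong radius). There I relied on the wrist camera fits, whose radii matched the given sizes to within about 2 mm.

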